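# Clear the bench mat into its carriers

### The job

Clear the sampling things off the blue bench mat: stand the two small white-capped sample bottles in the bays of the white tray, one to a bay, and lay the tweezers lengthwise across the two green bars of the steel instrument tray. Put the two loose closures, the blue screw cap and the black rubber stopper, in the wire basket for the washer, then shut its lid over them. Keep the bottles upright all the way, and leave the blue-capped jar, the timer and the wash bottle where they stand.

Things in the scene. Friction and masses are not known exactly. Their poses are not given: they have to be found in the camera images.
- bottle_short: the shorter sample bottle: small off-white plastic bottle with a white screw cap, 36 mm across, 75 mm tall (body up to about 50 mm, then a shoulder; cap 27 mm across above 60 mm). Loose, stands upright, about 50 g. Origin: centre of its underside, z up along the bottle.
- bottle_tall: the taller sample bottle, of the same kind: 37 mm across, 85 mm tall (body up to about 58 mm; cap 27 mm across above 68 mm). Loose, stands upright, about 50 g. Origin: centre of its underside, z up along the bottle.
- blue_cap: lying on the 2 mm thick grey-blue mat like the other four loose things: a loose dark-blue screw cap, 53 mm across, 26 mm tall, lying open side down. Origin: centre of its underside.
- stopper: a black rubber stopper, 31 mm across at the top, slightly tapered to a narrower foot, 26 mm tall, standing. Origin: centre of its underside.
- tweezers: steel tweezers lying flat, 129 mm long along their own x, at most 16 mm wide along y, 9 mm high. Origin: underside at mid-length, where they are to be pinched across y.
- bottle_tray: white moulded tray for the sample bottles, fixed, 63 x 120 mm and 30 mm high, walls and floor 3 mm. Two open bays of 57 (x) x 55 mm (y), their centres at y = +29 and -29 mm in the tray's frame. Origin: centre of its underside; the bottles stand on the floor 3 mm above it. Either bottle may go in either bay.
- instrument_tray: flat steel tray, fixed, 160 mm long (its x), 86 mm wide (its y), rim 22 mm high. Two green silicone bars cross it along y at x = +42 and -42 mm, tops 16 mm above the underside; short green pegs 9 mm high on the bars at y = +-25 and +-34 mm leave a lane 44 mm wide along the middle (y = 0). The tweezers lie along the tray's x in this lane, on both bars, either way round. Origin: centre of its underside.
- basket: small-parts basket of steel wire, fixed, 130 (its x) x 180 mm (its y), rim 55 mm high, inner floor 6 mm above the underside. Origin: centre of its underside. The lid is hinged along the long rim at x = +65 mm, z = 57 mm in the basket's frame and starts open, leaning back outward over that side. Inside, there is room for both closures side by side along y.
- basket_lid (a joint): angle of the basket's wire lid (0.12 kg, 130 mm from hinge to free edge, 180 mm along the hinge): 0 = shut on the rim, about 1.57 = upright, 2.1 = its stop, where it leans back when open. In the basket's frame the middle of the free edge is at x = 65 - 130 cos(angle), z = 57 + 130 sin(angle) mm, y = 0. The hinge is easy: pushed over from behind past upright, the lid falls shut by its own weight.
- jar: bystander: brownish-grey reagent jar with a bright blue screw cap, 60 mm across, 149 mm tall, behind the mat, to be left alone. Origin: centre of its underside.
- timer: bystander: round white twist timer, 68 mm across, 47 mm tall, to be left alone. Origin: centre of its underside.
- wash_bottle: bystander: grey wash bottle with a bent spout, 80 mm across, 190 mm tall, to be left alone. Origin: centre of its underside.

How it is judged:
By the outcome, as a careful person would: the job done as asked, in the order asked, and still so for the second after the job is handed in, with the robot touching nothing.
It also fails if it takes over 122 s, if anything falls off the work surface, if the arm or the gripper's body presses on something with over 40 N, if the wrist force passes 120 N, or if a joint passes its speed limit or range.

### The arm

A 6-joint arm with a two-finger parallel gripper is mounted at the origin on a cart in front of the work surface, level with it; the furniture and walls round the work are solid. World frame = base frame: x ahead of the robot, y to its left, z up, the work surface at z = 0. Lengths are in m, angles in degrees, forces in N, time in s.
With the tool pointing down it reaches from about 0.4 to 0.825 m from the base axis. Payload 7 kg.
Tool frame: the origin (TCP) lies at the very end of the fingers, on their centre line; the grasp point (between the pads) lies 19 mm behind it; z points along the fingers, y is the direction in which the jaws open and shut (so a half turn about z gives the same grasp; the last joint's range is limited). The gripper opens to 88 mm and grips with 3 to 60 N. Pads are 19 mm wide; open, the fingers measure 130 mm over their backs; the gripper's body (78 mm by 193 mm) begins 47 mm behind the grasp point.
Start: joints at [88.585, 20.546, 0.682, 0, -70.136, -16.507], TCP at [0.208, 0.642, 0.227] pointing down, gripper open.
Joint ranges: [-176.03, 176.03], [-82.01, 121.73], [-58.28, 71.71], [-173.87, 95.51], [-174.79, -0.11], [-173.66, 173.66]. Speed limits (degrees/s): [136.94, 136.94, 172.46, 180, 180, 180].

### API

Orientations are given as [roll, pitch, yaw] about the fixed x, y, z axes, in that order (R = Rz(yaw) Ry(pitch) Rx(roll)).
In Python, from plant import telemetry, snapshot, calibration, workorder gives the robot as it stands. The module is installed in compiled form; this text tells all that it offers.
- The arm moves only by the tool step_arm, never from a script. Its argument "plan" is text: rows parted by semicolons, each of 7 numbers parted by spaces: the finger opening in cm, from 0 to 8.76, then the shift along the tool's x, y, z in cm, then the turn, a rotation vector about the tool's x, y, z in degrees. A call has 1 to 12 rows; each row shifts and turns the commanded pose from where the row before left it, along the tool's axes as they then stand; what a row does not reach is not made up. A row lasts 1/12 s, in which the tool goes at most 41.7 mm and 7.16 degrees, less where a joint would pass 70% of its speed; a pose out of reach is approached as far as the arm can. A call with a gripper value outside its range is refused whole. The fingers move at their own pace and stop on an object; the grip force is fixed at half the most. Time passes only in rows, so rows that do not move let the fingers close. It gives the time, the measured TCP pose, the force and the opening at its end, in the units of the state.
- telemetry.get_obs(): the state, without advancing time (a new reading comes with each control period).
- snapshot(name): name is "scene" or "top" or "wrist"; returns the picture (480x640x3 uint8, blue, green, red); there is no depth.
- calibration(name): a dict with "K" (3x3 intrinsics, pixels), "camera_from_world" (4x4, takes a point from world to camera coordinates). Camera axes: x right, y up, looking along -z (the intrinsics and any distortion apply to the point x, -y, -z); pixel columns grow to the right and rows downward; lengths in m; the calibration is good to about 2 mm. A picture is of the moment at which its call begins: read the wrist's pose just before it. calibration takes no time and is no camera call; for the wrist camera it gives the pose at the moment of the call.
- workorder.close_job(): hands the job in, once; it reports no verdict.
The state is a dict: "clock": time; "joint_pos": joint angles; "qvel": joint speeds; "tau": joint torques, N m; "tool_pos": TCP position; "orientation": TCP orientation; "force": force on the tool from outside, world axes, zero at the start; "moment": the same for the moment, N m; "opening": finger opening in m.
Only numpy, scipy, OpenCV 4.12 (cv2) and the standard library are available. Lean on these libraries where they do the work, as an engineer would, in place of code of your own. Each camera call takes 0.05 s, during which the arm holds its last target.

## Working session

There is one attempt and no reset: what is moved stays moved. The work goes in short steps, Python scripts to look and compute and a tool call to move; the robot and the scene stay as the last step left them, time stands still between calls to the robot, and variables do not carry over. Pictures are saved under pics/ and viewed, and the job is handed in when it is done.

Besides the shell and the picture viewer there is one more tool, called after "Call:" by a JSON object that holds its "method" and its "body". step_arm: Moves the arm, as the interface text tells. Its arguments: {"type":"object","properties":{"plan":{"type":"string"}},"required":["plan"]}

```bash
mkdir -p pics; ls; python3 - <<'E'
from plant import telemetry, snapshot, calibration
import cv2, numpy as np
np.set_printoptions(precision=4,suppress=True)
print(telemetry.get_obs())
for n in ["scene","top","wrist"]:
    c=calibration(n); print(n,c)
    cv2.imwrite(f"pics/{n}0.png",snapshot(n))
E
```

```text
pics
{'clock': 0.0, 'joint_pos': array([ 88.583 ,  20.5917,   0.6331,  -0.0206, -70.1364, -16.5068]), 'qvel': array([ 0.0509, -0.0031, -0.0395,  0.0521,  0.0271, -0.0097]), 'tau': array([ -0.0004, -58.2713,  29.3064,   6.9974,   0.007 ,  -0.0002]), 'tool_pos': array([0.2076, 0.6418, 0.2256]), 'orientation': array([179.9034,  -0.0085, -17.9309]), 'force': array([ 1.5478,  0.33  , -0.3985]), 'moment': array([ 0.0129,  0.0217, -0.0231]), 'opening': 0.08747261633754257}
scene {'K': array([[598.7589,   0.    , 332.6235],
       [  0.    , 598.7589, 237.4421],
       [  0.    ,   0.    ,   1.    ]]), 'camera_from_world': array([[ 0.6283, -0.7779, -0.0121, -0.2502],
       [ 0.3616,  0.2783,  0.8898, -0.2783],
       [-0.6888, -0.5635,  0.4561, -1.2145],
       [ 0.    ,  0.    ,  0.    ,  1.    ]])}
top {'K': array([[547.8562,   0.    , 320.4312],
       [  0.    , 547.8562, 243.8422],
       [  0.    ,   0.    ,   1.    ]]), 'camera_from_world': array([[-0.0256, -0.9997, -0.0018,  0.1444],
       [ 0.9968, -0.0257,  0.0753, -0.5099],
       [-0.0753,  0.0001,  0.9972, -1.6027],
       [ 0.    ,  0.    ,  0.    ,  1.    ]])}
wrist {'K': array([[351.0617,   0.    , 317.7502],
       [  0.    , 351.0617, 237.8697],
       [  0.    ,   0.    ,   1.    ]]), 'camera_from_world': array([[-0.3074, -0.9516,  0.0007,  0.6738],
       [ 0.9154, -0.296 , -0.2727,  0.0341],
       [ 0.2597, -0.0832,  0.9621, -0.3903],
       [ 0.    ,  0.    ,  0.    ,  1.    ]])}
```

View pics/scene0.png

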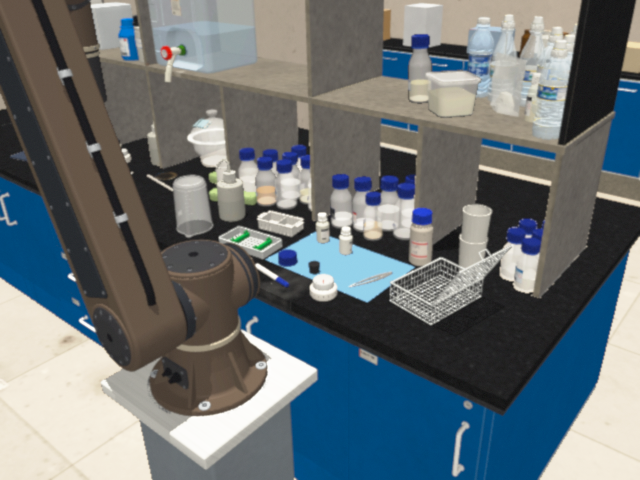

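View pics/top0.png

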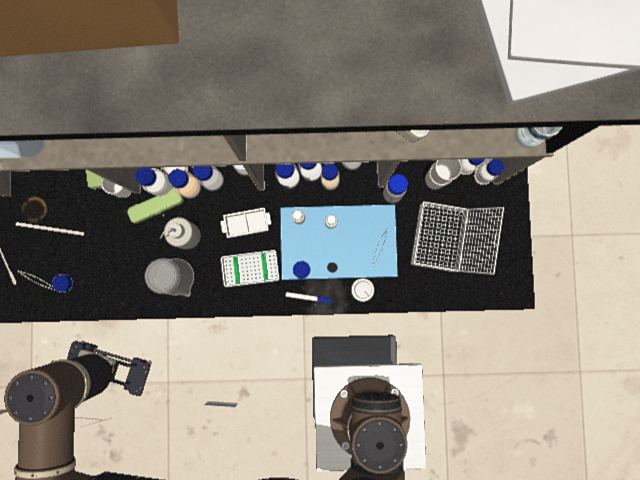

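View pics/wrist0.png

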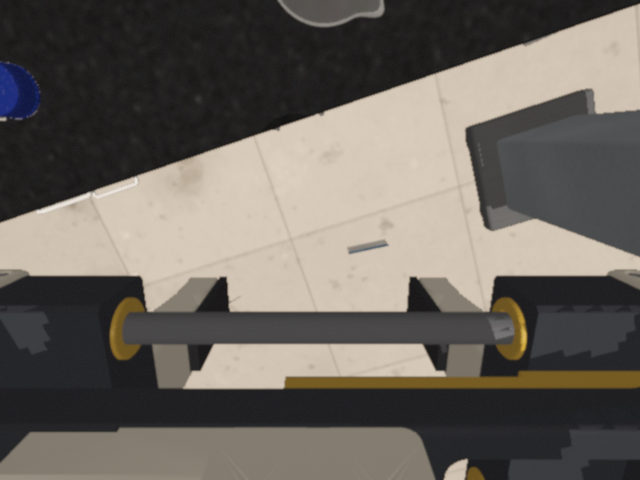

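The scene picture shows the mat with its loose things, with the basket on the right and both trays on the left. In the top picture: bottles (298,216) and (331,221), cap (302,270), stopper (332,267), tweezers (380,246), white tray (246,223), steel tray (250,268), basket (440,237) with the lid open to the right.

```bash
cat > h.py <<'E'
import cv2, numpy as np
from plant import telemetry, snapshot, calibration
np.set_printoptions(precision=4,suppress=True)
def proj(c,P):
    P=np.atleast_2d(P); T=c["camera_from_world"]; q=P@T[:3,:3].T+T[:3,3]
    q=np.c_[q[:,0],-q[:,1],-q[:,2]]; u=q@c["K"].T; return u[:,:2]/u[:,2:]
def back(c,uv,z):
    T=c["camera_from_world"]; R=T[:3,:3]; o=-R.T@T[:3,3]
    uv=np.atleast_2d(uv).astype(float); d=np.c_[uv,np.ones(len(uv))]@np.linalg.inv(c["K"]).T
    d=np.c_[d[:,0],-d[:,1],-d[:,2]]@R
    return o+d*((z-o[2])/d[:,2])[:,None]
def yawR(a):
    a=np.radians(a);return np.array([[np.cos(a),-np.sin(a),0],[np.sin(a),np.cos(a),0],[0,0,1]])
E
python3 - <<'E'
from h import *
im=cv2.imread("pics/top0.png")
a=im[160:310,200:360]; cv2.imwrite("pics/t_a.png",cv2.resize(a,None,fx=5,fy=5,interpolation=cv2.INTER_CUBIC)[:600])
cv2.imwrite("pics/t_a.png",cv2.resize(im[190:310,215:355],None,fx=5,fy=5,interpolation=cv2.INTER_CUBIC))
cv2.imwrite("pics/t_b.png",cv2.resize(im[190:310,355:515],None,fx=5,fy=5,interpolation=cv2.INTER_CUBIC))
s=cv2.imread("pics/scene0.png")
cv2.imwrite("pics/s_a.png",cv2.resize(s[180:330,210:410],None,fx=4,fy=4,interpolation=cv2.INTER_CUBIC))
c=calibration("top")
for n,uv,z in [("bs",(331,221),.077),("bt",(298,216),.087),("cap",(302,270),.028),("stop",(332,267),.028),("tw",(380,246),.01),("wt",(246,223),.03),("it",(250,268),.02),("bask",(440,237),.05),("jar",(398,187),.149),("timer",(363,290),.047)]: print(n,back(c,uv,z)[0])
E
```

```text
bs [0.5739 0.0993 0.077 ]
bt [0.5895 0.1931 0.087 ]
cap [0.4373 0.1873 0.028 ]
stop [0.4438 0.099  0.028 ]
tw [ 0.5032 -0.0459  0.01  ]
wt [0.58   0.3492 0.03  ]
it [0.4473 0.3408 0.02  ]
bask [ 0.5222 -0.2167  0.05  ]
jar [ 0.6546 -0.0856  0.149 ]
timer [0.3744 0.0116 0.047 ]
```

View pics/t_a.png

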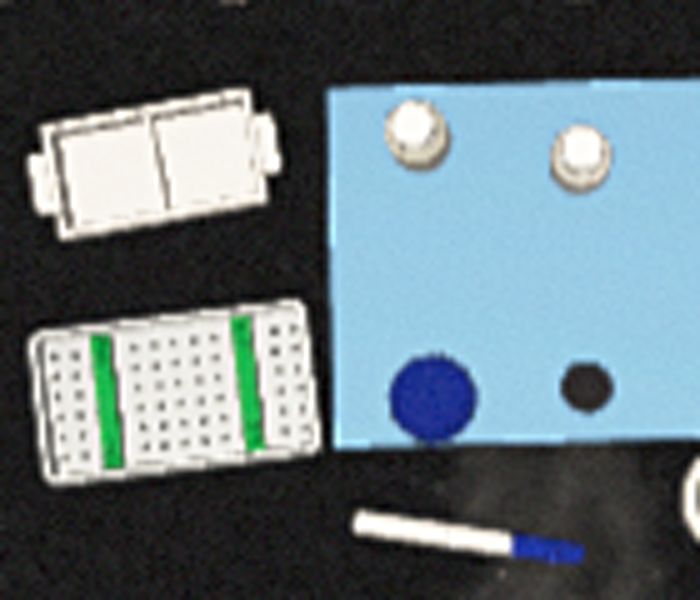

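View pics/t_b.png

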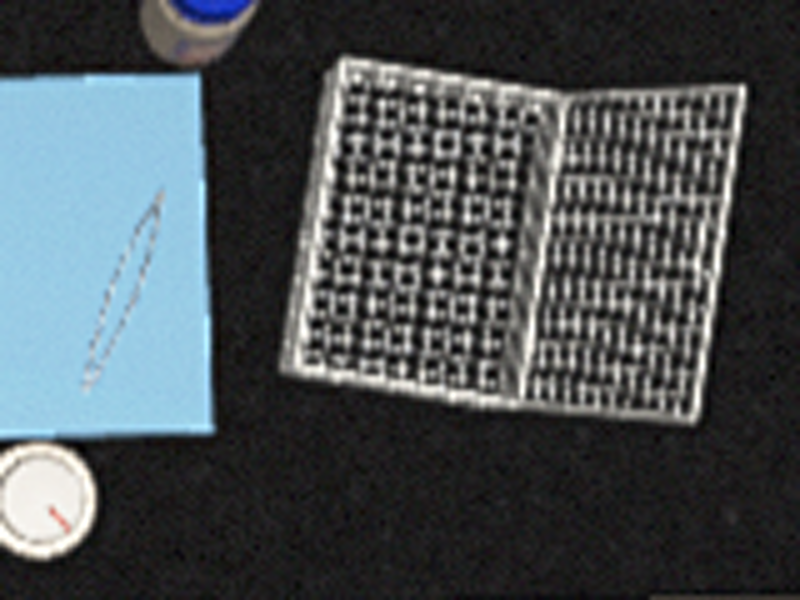

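View pics/s_a.png

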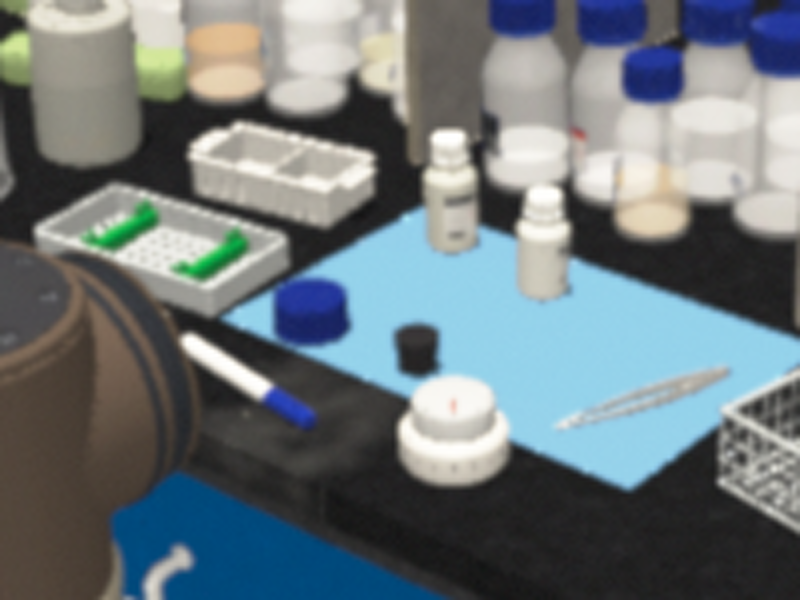

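```bash
cat > fit.py <<'E'
from h import *
from scipy.optimize import least_squares
c=calibration("top")
za=lambda L:np.array(L,float)/5+np.array([215,190])-.4
zb=lambda L:np.array(L,float)/5+np.array([355,190])-.4
def fit(name,local,uv,x0):
    local=np.array(local,float)/1000
    f=lambda p:(proj(c,local@yawR(p[2]).T+[p[0],p[1],0])-uv).ravel()
    r=least_squares(f,x0,x_scale=[.01,.01,5]); print(name,r.x,"res px",np.abs(r.fun).max())
    return r.x
# white tray
fit("wtray",[[31.5,60,30],[31.5,-60,30],[-31.5,-60,30],[-31.5,60,30]],za([(42,125),(250,90),(268,205),(62,240)]),[.58,.35,9])
fit("itray",[[80,43,22],[80,-43,22],[-80,-43,22],[-80,43,22]],za([(305,300),(322,450),(45,487),(30,335)])[[0,1,2,3]],[.45,.34,-85])
fit("ibars",[[42,0,16],[-42,0,16]],za([(249,383),(109,401)]),[.45,.34,-85])
fit("basket",[[-65,90,55],[65,90,55],[65,-90,55],[-65,-90,55]],zb([(342,62),(562,97),(520,405),(288,370)]),[.52,-.22,-99])
tw=back(c,zb([(162,190),(87,388)]),.006); print("tw",tw,tw.mean(0),np.linalg.norm(tw[0]-tw[1]),np.degrees(np.arctan2(*(tw[0]-tw[1])[1::-1])))
# blobs
im=cv2.imread("pics/top0.png").astype(int); s=cv2.imread("pics/scene0.png").astype(int)
def blob(im,mask,box,):
    u0,u1,v0,v1=box; m=mask[v0:v1,u0:u1]; v,u=np.nonzero(m); return np.array([u.mean()+u0,v.mean()+v0]),len(u),(np.ptp(u)+1,np.ptp(v)+1)
b,g,r=im.transpose(2,0,1)
for n,m,box,z in [("cap",(b>80)&(g<80),(285,320,255,285),.027),("stop",(b<110),(320,345,255,280),.027),("bt",(r>215)&(g>215),(288,310,205,228),.087),("bs",(r>215)&(g>215),(320,342,210,232),.077)]:
    q=blob(im,m,box); print(n,q,back(c,q[0],z)[0])
T=calibration("wrist")["camera_from_world"]; print("wcam",-T[:3,:3].T@T[:3,3],"viewdir",-T[2,:3])
print("shelf edge", [back(c,(u,130),z)[0] for u,z in((320,.3),(320,.5),(320,.4))])
E
python3 fit.py
```

```text
wtray [0.5812 0.35   8.2452] res px 1.1374286485157654
itray [  0.4468   0.3414 -84.2184] res px 0.8707100852749363
ibars [  0.4474   0.3401 -84.1443] res px 0.0982230562484574
basket [   0.5241   -0.2163 -100.9092] res px 1.115816027383346
tw [[ 0.5581 -0.0691  0.006 ]
 [ 0.4409 -0.0204  0.006 ]] [ 0.4995 -0.0447  0.006 ] 0.12691879799951694 -22.571740760266565
cap (array([301.0491, 269.4598]), 224, (np.int64(17), np.int64(18))) [0.4389 0.1901 0.027 ]
stop (array([332.4299, 270.5607]), 107, (np.int64(25), np.int64(17))) [0.4334 0.098  0.027 ]
bt (array([296.8448, 214.4138]), 58, (np.int64(9), np.int64(10))) [0.5941 0.1962 0.087 ]
bs (array([330.8596, 219.8421]), 57, (np.int64(10), np.int64(11))) [0.5773 0.0996 0.077 ]
wcam [0.2773 0.6188 0.3844] viewdir [-0.2597  0.0834 -0.9621]
shelf edge [array([0.776 , 0.1251, 0.3   ]), array([0.7185, 0.126 , 0.5   ]), array([0.7473, 0.1255, 0.4   ])]
```

```bash
python3 - <<'E'
from h import *
im=cv2.imread("pics/top0.png"); s=cv2.imread("pics/scene0.png")
cv2.imwrite("pics/t_c.png",cv2.resize(im[150:300,120:320],None,fx=4,fy=4,interpolation=cv2.INTER_CUBIC))
cv2.imwrite("pics/s_c.png",cv2.resize(s[120:250,150:350],None,fx=4,fy=4,interpolation=cv2.INTER_CUBIC))
E
```

```text
(no output)
```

View pics/t_c.png

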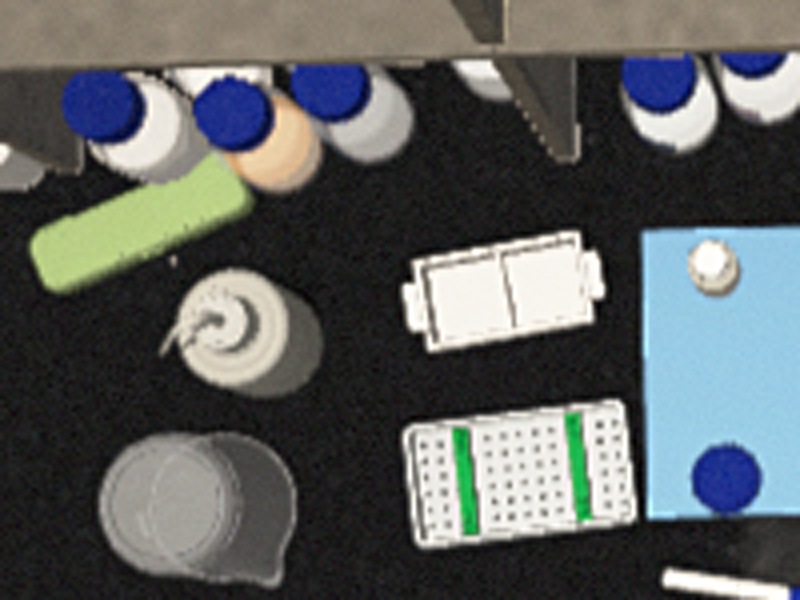

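View pics/s_c.png

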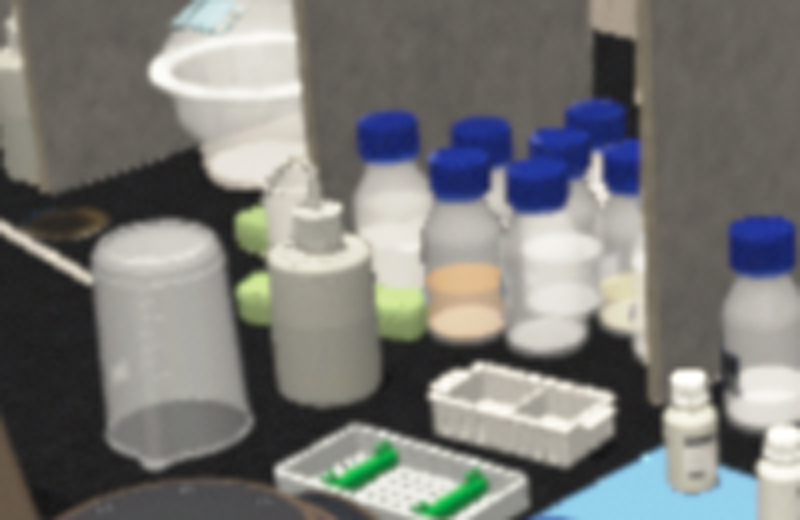

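```bash
python3 - <<'E'
from h import *
c=calibration("top"); s=calibration("scene")
zc=lambda u,v:(120+u/4-.4,150+v/4-.4)
sc=lambda u,v:(150+u/4-.4,120+v/4-.4)
for n,(u,v),z in [("WB right base edge",(323,340),0),("WB front base",(270,398),0),("WB shoulder right",(288,325),.125),("bottle front base",(375,165),0),("bottle right base",(413,125),0),("bottle cap ctr",(330,85),.15),("orange front",(285,192),0),("wall tip",(568,160),0),("wall tipL",(555,160),0)]:
    print(n,back(c,zc(u,v),z)[0])
for n,(u,v),z in [("WB base front",(322,403),0),("WBbase right",(382,385),0),("WBbase left",(275,385),0),("clear bottle base front",(545,353),0),("orange base front",(465,340),0),("wall bottom",(658,402),0)]:
    print("S",n,back(s,sc(u,v),z)[0])
E
```

```text
WB right base edge [0.552  0.4908 0.    ]
WB front base [0.5094 0.5309 0.    ]
WB shoulder right [0.5508 0.4875 0.125 ]
bottle front base [0.6837 0.4503 0.    ]
bottle right base [0.7135 0.4213 0.    ]
bottle cap ctr [0.7133 0.4514 0.15  ]
orange front [0.6649 0.5184 0.    ]
wall tip [0.6837 0.3046 0.    ]
wall tipL [0.684  0.3144 0.    ]
S WB base front [0.5234 0.5112 0.    ]
S WBbase right [0.5749 0.4981 0.    ]
S WBbase left [0.5233 0.5656 0.    ]
S clear bottle base front [0.6984 0.4375 0.    ]
S orange base front [0.6775 0.5076 0.    ]
S wall bottom [0.684  0.3047 0.    ]
```

Call:
{"method": "step_arm", "body": {"plan": "8.7 0 0 -1 0 0 -6; 8.7 0 0 -1 0 0 -6; 8.7 0 0 -1 0 0 -5.9; 8.7 2 2.4 0 0 0 0; 8.7 2.5 2.9 0 0 0 0; 8.7 2.5 2.9 0 0 0 0; 8.7 2.5 2.9 0 0 0 0; 8.7 2.5 2.9 0 0 0 0; 8.7 2.5 2.9 0 0 0 0; 8.7 2.5 2.9 0 0 0 0; 8.7 2.5 2.9 0 0 0 0; 8.7 2.5 2.9 0 0 0 0"}}

```text
clock: 1.15
tool_pos: [0.4283, 0.3845, 0.2565]
orientation: [-180.0, 0.0, -0.0]
force: [1.6, 1.2, -0.3]
opening: 0.0865
```

Call:
{"method": "step_arm", "body": {"plan": "8.7 1.7 3.3 0 0 0 0; 8.7 1.7 3.3 0 0 0 0; 8.7 1.7 3.3 0 0 0 0; 8.7 1.7 3.3 0 0 0 0; 8.7 1.7 3.3 0 0 0 0; 8.7 1.7 3.3 0 0 0 0; 8.7 1.3 3 0 0 0 0; 8.7 0 0 0 0 0 0; 8.7 0 0 0 0 0 0"}}

```text
clock: 1.9
tool_pos: [0.5429, 0.1564, 0.2562]
orientation: [180.0, 0.0, -0.2]
force: [-0.3, 0.7, 0.7]
opening: 0.087
```

```bash
cat > w.py <<'E'
import sys,pickle
from h import *
n=sys.argv[1]
o=telemetry.get_obs(); c=calibration("wrist"); im=snapshot("wrist")
pickle.dump((o,c),open(f"pics/{n}.pkl","wb")); cv2.imwrite(f"pics/{n}.png",im)
print(o["clock"],o["tool_pos"],o["orientation"],o["opening"],o["force"])
E
python3 w.py w1
```

```text
1.9 [0.5429 0.1564 0.2562] [179.9854   0.0333  -0.2097] 0.08701699838068827 [-0.3433  0.6676  0.7132]
```

View pics/w1.png

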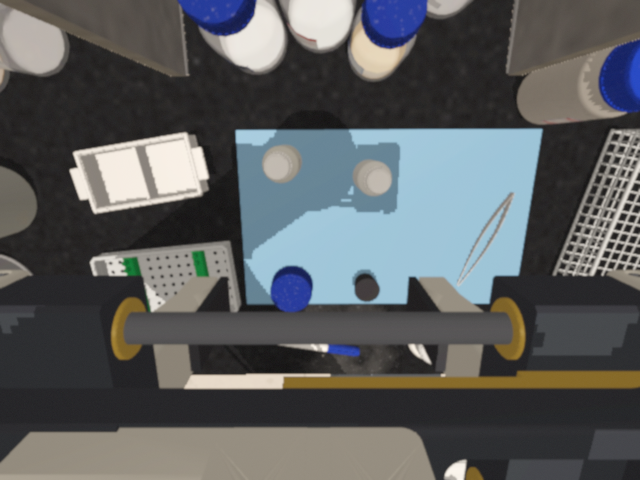

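The wrist view shows nearly everything: tall bottle at (280,164), short (374,178), tweezers from (512,194) to (459,286), white tray (140,172).

```bash
python3 - <<'E'
from h import *
im=cv2.imread("pics/w1.png")
for n,(u,v,w,h,f) in dict(a=(60,110,160,120,5),b=(235,130,175,120,4.5),d=(440,110,160,120,5)).items():
    cv2.imwrite(f"pics/w1{n}.png",cv2.resize(im[v:v+h,u:u+w],None,fx=f,fy=f,interpolation=cv2.INTER_CUBIC))
E
```

```text
(no output)
```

View pics/w1a.png

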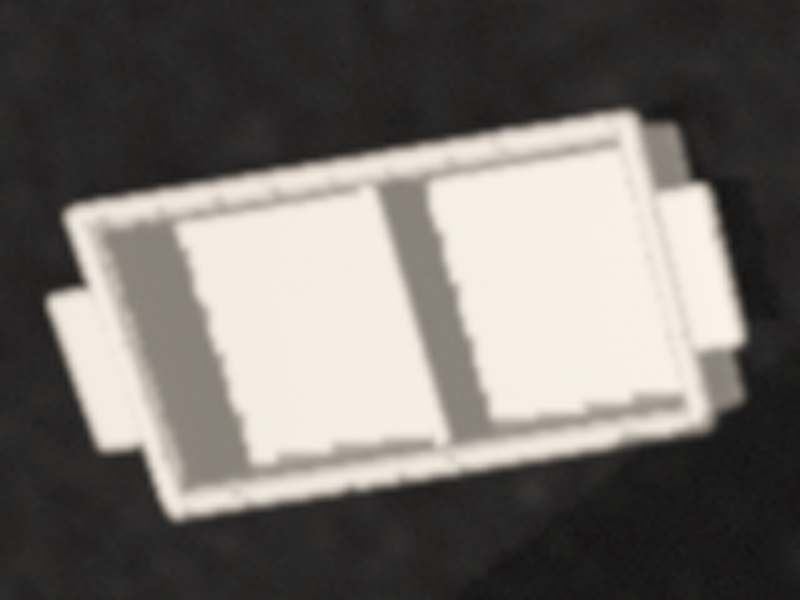

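View pics/w1b.png

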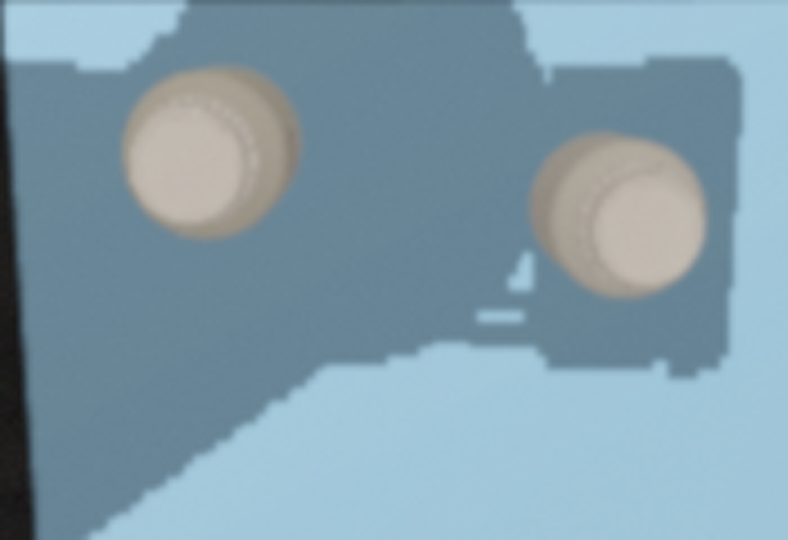

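View pics/w1d.png

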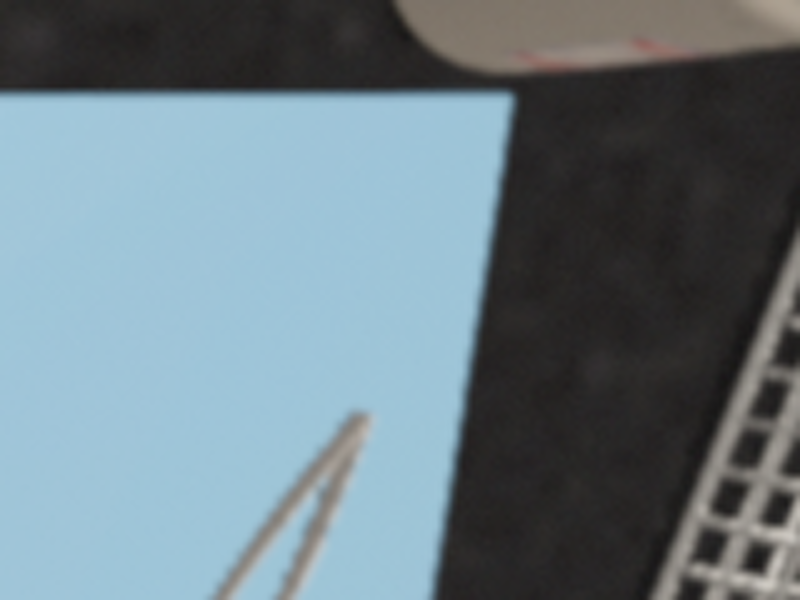

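```bash
python3 - <<'E'
from h import *
import pickle
from scipy.optimize import least_squares
o,c=pickle.load(open("pics/w1.pkl","rb"))
L=np.array([[31.5,60,30],[31.5,-60,30],[-31.5,-60,30],[-31.5,60,30]])/1000
uv=np.array([(68,210),(635,112),(712,430),(175,520)])/5+[60,110]-.4
f=lambda p:(proj(c,L@yawR(p[2]).T+[p[0],p[1],0])-uv).ravel()
r=least_squares(f,[.58,.35,9],x_scale=[.01,.01,5]);print("wtray",r.x,np.abs(r.fun).max())
for s in(29,-29): print(r.x[:2]+(yawR(r.x[2])@[0,s/1000,0])[:2])
print("bt",back(c,np.array([185,162])/4.5+[235,130]-.4,.087),"bs",back(c,np.array([648,230])/4.5+[235,130]-.4,.077))
tw=back(c,[(512.5,193.5),(459,286)],.007);print("tw",tw,tw.mean(0),np.linalg.norm(tw[0]-tw[1]),np.degrees(np.arctan2(*(tw[0]-tw[1])[1::-1])))
print("cap",back(c,(292,287),.028))
E
```

```text
wtray [0.5798 0.3495 9.0059] 2.960003237521647
[0.5752 0.3781]
[0.5843 0.3209]
bt [[0.5921 0.1943 0.087 ]] bs [[0.5769 0.0976 0.077 ]]
tw [[ 0.5534 -0.0711  0.007 ]
 [ 0.437  -0.0212  0.007 ]] [ 0.4952 -0.0462  0.007 ] 0.12669439439836414 -23.198154344743294
cap [[0.4455 0.1869 0.028 ]]
```

Call:
{"method": "step_arm", "body": {"plan": "7 2 -1.5 0 0 0 0.2; 7 2 -1.5 2 0 0 0; 7 1 -0.8 3 0 0 0; 7 0 0 3.5 0 0 0; 7 0 0 3 0 0 0; 7 0 0 2.5 0 0 0; 7 0 0 2 0 0 0; 7 0 0 2 0 0 0; 7 0 0 2 0 0 0; 7 0 0 1.8 0 0 0; 7 0 0 0 0 0 0; 7 0 0 0 0 0 0"}}

```text
clock: 2.95
tool_pos: [0.5917, 0.1967, 0.0379]
orientation: [179.9, 0.1, -0.1]
force: [-0.5, -0.5, 0.8]
opening: 0.0698
```

```bash
python3 w.py w2
```

```text
2.95 [0.5917 0.1967 0.0379] [179.92     0.1036  -0.1292] 0.06983004949501503 [-0.455  -0.5058  0.769 ]
```

View pics/w2.png

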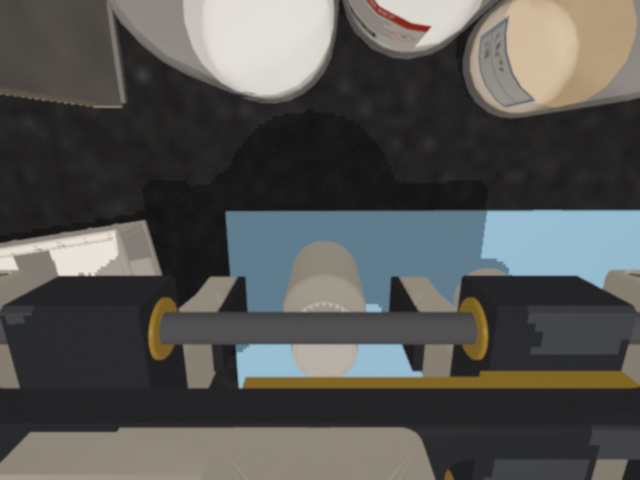

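The bottle sits between the jaws at (324,310), nearly centred. I'll close on it.

Call:
{"method": "step_arm", "body": {"plan": "2.5 0 0 0 0 0 0; 2.5 0 0 0 0 0 0; 2.5 0 0 0 0 0 0; 2.5 0 0 0 0 0 0; 2.5 0 0 0 0 0 0; 2.5 0 0 0 0 0 0; 2.5 0 0 0 0 0 0; 2.5 0 0 0 0 0 0"}}

```text
clock: 3.67
tool_pos: [0.5929, 0.196, 0.0389]
orientation: [-180.0, -0.0, -0.2]
force: [-0.4, -0.1, 2.6]
opening: 0.0359
```

Call:
{"method": "step_arm", "body": {"plan": "2.5 0 0 -1 0 0 0; 2.5 0 0 -3 0 0 0; 2.5 0 0 -3 0 0 0; 2.5 -0.5 -2.5 -1 0 0 0; 2.5 -0.5 -3 0 0 0 0; 2.5 -0.5 -3 0 0 0 0; 2.5 0 0 0 0 0 6; 2.5 0 0 0 0 0 6; 2.5 0 0 0 0 0 6; 2.5 0 0 0 0 0 6; 2.5 0 0 0 0 0 6; 2.5 0 0 0 0 0 0"}}

```text
clock: 4.67
tool_pos: [0.5778, 0.281, 0.119]
orientation: [180.0, 0.0, -30.5]
force: [0.5, 1.0, -0.4]
opening: 0.0357
```

Call:
{"method": "step_arm", "body": {"plan": "2.5 -1.3 -2.1 0 0 0 0; 2.5 -1.3 -2.2 0 0 0 0; 2.5 -1.3 -2.2 0 0 0 0; 2.5 -1.3 -2.1 0 0 0 0; 2.5 0 0 2 0 0 0; 2.5 0 0 2 0 0 0; 2.5 0 0 0 0 0 0; 2.5 0 0 0 0 0 0"}}

```text
clock: 5.33
tool_pos: [0.5757, 0.3808, 0.0778]
orientation: [179.8, 0.0, -30.1]
force: [0.9, -0.6, -0.4]
opening: 0.0357
```

```bash
python3 w.py w3; python3 -c "
from h import *
cv2.imwrite('pics/s3.png',cv2.resize(snapshot('scene')[150:300,180:380],None,fx=4,fy=4,interpolation=cv2.INTER_CUBIC))"
```

```text
5.3333 [0.5757 0.3808 0.0778] [179.836    0.0267 -30.0825] 0.03570235700993583 [ 0.9046 -0.5994 -0.3641]
```

View pics/w3.png

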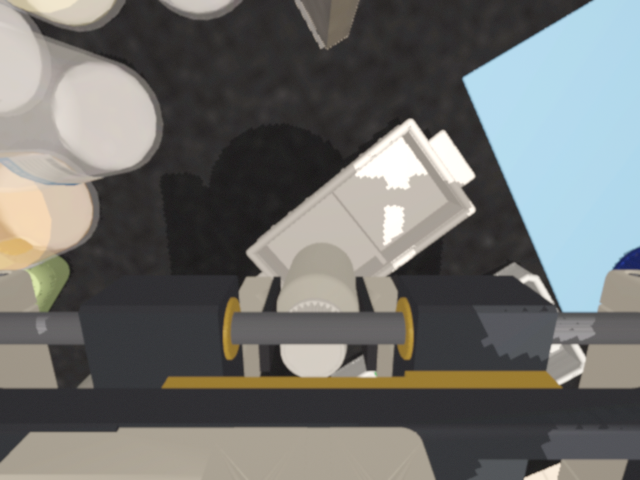

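View pics/s3.png

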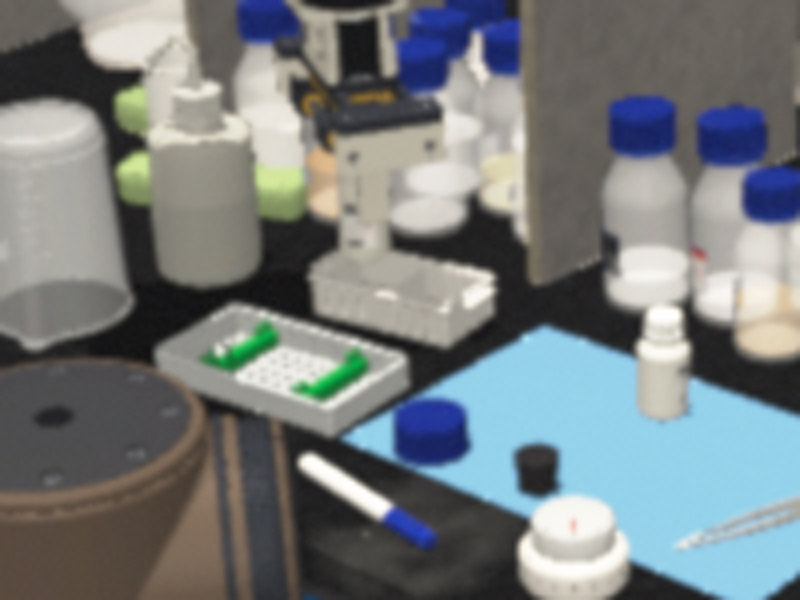

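```bash
python3 - <<'E'
from h import *
import pickle
from scipy.optimize import least_squares
o,c=pickle.load(open("pics/w3.pkl","rb"))
L=np.array([[31.5,60,30],[31.5,-60,30],[-31.5,-60,30]])/1000
uv=np.array([(248,252),(411,120),(474,210)])
f=lambda p:(proj(c,L@yawR(p[2]).T+[p[0],p[1],0])-uv).ravel()
r=least_squares(f,[.58,.35,9],x_scale=[.01,.01,5]);print("wtray",r.x,r.fun)
for s in(29,-29): print(r.x[:2]+(yawR(r.x[2])@[0,s/1000,0])[:2])
E
```

```text
wtray [0.5801 0.3483 8.8128] [ 2.8571 -1.5102  0.0231  2.1259 -2.7954 -1.4977]
[0.5757 0.377 ]
[0.5846 0.3197]
```

Call:
{"method": "step_arm", "body": {"plan": "2.5 0 0 1.2 0 0 0; 2.5 0 0 1.2 0 0 0; 2.5 0 0 0.8 0 0 0; 2.5 0 0 0.4 0 0 0; 2.5 0 0 0 0 0 0; 2.5 0 0 0 0 0 0"}}

```text
clock: 5.93
tool_pos: [0.5763, 0.3813, 0.0422]
orientation: [180.0, 0.0, -30.2]
force: [0.4, 1.1, 0.3]
opening: 0.036
```

Call:
{"method": "step_arm", "body": {"plan": "2.5 0 0 0.15 0 0 0; 2.5 0 0 0 0 0 0; 5 0 0 0 0 0 0; 5 0 0 0 0 0 0; 5 0 0 0 0 0 0; 5 0 0 0 0 0 0; 5 0 0 0 0 0 0; 5.5 0 0 -1.5 0 0 0; 6 0 0 -3 0 0 0; 7 0 0 -3 0 0 0; 7 0 0 -3 0 0 0; 7 0 0 -1 0 0 0"}}

```text
clock: 6.93
tool_pos: [0.5782, 0.3828, 0.1616]
orientation: [-179.6, -0.2, -30.2]
force: [1.1, -0.2, 0.8]
opening: 0.0688
```

```bash
python3 w.py w4; python3 -c "
from h import *
cv2.imwrite('pics/s4.png',cv2.resize(snapshot('scene')[150:300,180:380],None,fx=4,fy=4,interpolation=cv2.INTER_CUBIC))"
```

```text
6.9333 [0.5782 0.3828 0.1616] [-179.6426   -0.1517  -30.1816] 0.06877133417231769 [ 1.0562 -0.211   0.7766]
```

View pics/s4.png

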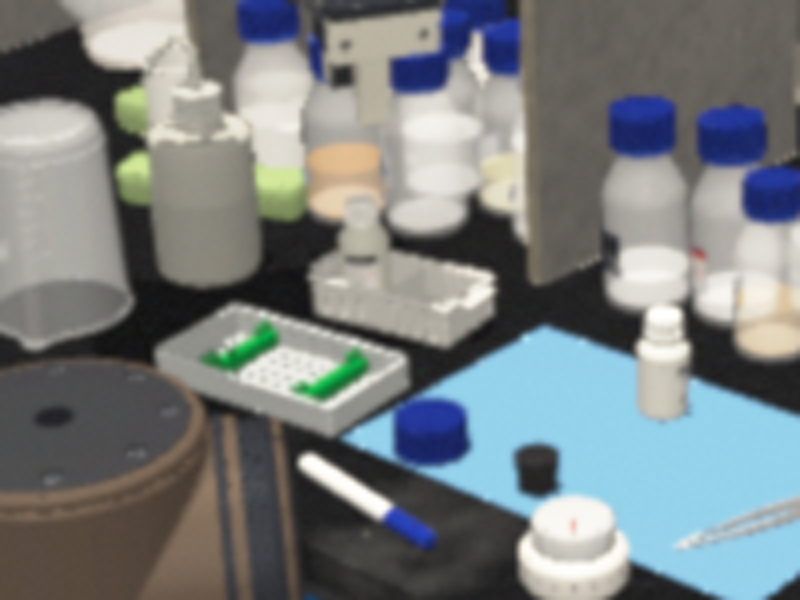

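The tall bottle stands upright in the far bay, at (362,245) in the crop. Short bottle next.

Call:
{"method": "step_arm", "body": {"plan": "7 1.6 2.7 0 0 0 0; 7 1.8 3.1 0 0 0 0; 7 1.8 3.1 0 0 0 0; 7 1.8 3.1 0 0 0 0; 7 1.8 3.1 0 0 0 0; 7 1.8 3.1 0 0 0 0; 7 1.8 3.1 0 0 0 0; 7 1.7 3 0 0 0 0; 7 0 0 1 0 0 0; 7 0 0 2 0 0 0; 7 0 0 1 0 0 0; 7 0 0 0 0 0 0"}}

```text
clock: 8.03
tool_pos: [0.5737, 0.0997, 0.1128]
orientation: [179.7, 0.2, -30.3]
force: [0.1, -0.3, 0.1]
opening: 0.0698
```

```bash
python3 w.py w5
```

```text
8.0333 [0.5737 0.0997 0.1128] [179.7482   0.2031 -30.271 ] 0.06982884013043511 [ 0.1469 -0.2764  0.0987]
```

View pics/w5.png

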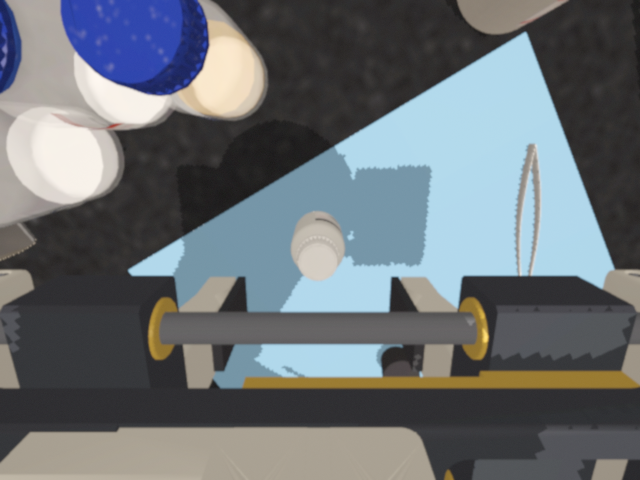

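```bash
python3 - <<'E'
from h import *
import pickle
o,c=pickle.load(open("pics/w5.pkl","rb"))
p=back(c,(319.5,259),.077)[0];print(p, yawR(-30.27).T@(p-o["tool_pos"]))
tw=back(c,[(532,146)],.007);print(tw)
E
```

```text
[0.5776 0.0954 0.077 ] [ 0.0055 -0.0018 -0.0358]
[[ 0.5531 -0.0704  0.007 ]]
```

Call:
{"method": "step_arm", "body": {"plan": "7 0.45 0.15 1 0 0 0; 7 0 0 2 0 0 0; 7 0 0 2 0 0 0; 7 0 0 1.6 0 0 0; 7 0 0 1.2 0 0 0; 2.5 0 0 0 0 0 0; 2.5 0 0 0 0 0 0; 2.5 0 0 0 0 0 0; 2.5 0 0 0 0 0 0; 2.5 0 0 0 0 0 0; 2.5 0 0 0 0 0 0; 2.5 0 0 0 0 0 0"}}

```text
clock: 9.08
tool_pos: [0.5795, 0.0972, 0.0389]
orientation: [-179.9, -0.1, -30.2]
force: [0.2, -0.7, 3.2]
opening: 0.0344
```

Call:
{"method": "step_arm", "body": {"plan": "2.5 0 0 -1 0 0 0; 2.5 0 0 -3 0 0 0; 2.5 0 0 -3 0 0 0; 2.5 0 0 -1 0 0 0; 2.5 -1.5 -2.7 0 0 0 0; 2.5 -1.8 -3.4 0 0 0 0; 2.5 -1.8 -3.4 0 0 0 0; 2.5 -1.8 -3.4 0 0 0 0; 2.5 -1.8 -3.4 0 0 0 0; 2.5 -1.8 -3.1 0 0 0 0; 2.5 0 0 0 0 0 0; 2.5 0 0 0 0 0 0"}}

```text
clock: 10.08
tool_pos: [0.5854, 0.3196, 0.1181]
orientation: [180.0, 0.0, -30.1]
force: [-0.6, -0.7, -1.4]
opening: 0.0343
```

```bash
python3 w.py w6
```

```text
10.0833 [0.5854 0.3196 0.1181] [179.991    0.0055 -30.0691] 0.03432879002507507 [-0.6158 -0.7264 -1.3753]
```

View pics/w6.png

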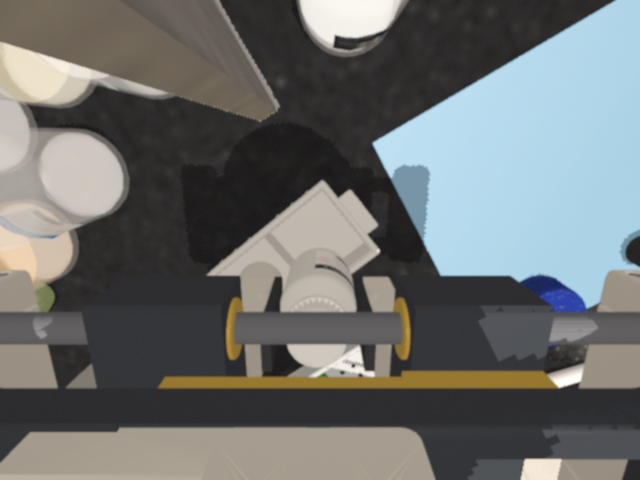

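Call:
{"method": "step_arm", "body": {"plan": "2.5 0 0 1 0 0 0; 2.5 0 0 2 0 0 0; 2.5 0 0 1.8 0 0 0; 2.5 0 0 1.2 0 0 0; 2.5 0 0 1 0 0 0; 2.5 0 0 0.5 0 0 0; 2.5 0 0 0.3 0 0 0; 2.5 0 0 0 0 0 0; 2.5 0 0 0 0 0 0"}}

```text
clock: 10.88
tool_pos: [0.5864, 0.3177, 0.0407]
orientation: [-179.9, -0.0, -30.2]
force: [-0.2, -0.2, -0.8]
opening: 0.0348
```

Call:
{"method": "step_arm", "body": {"plan": "4.6 0 0 0 0 0 0; 4.6 0 0 0 0 0 0; 4.6 0 0 0 0 0 0; 4.6 0 0 0 0 0 0; 4.6 0 0 0 0 0 0; 4.8 0 0 -1 0 0 0; 5 0 0 -2.5 0 0 0; 5 0 0 -3 0 0 0; 5 0 0 -3 0 0 0; 5 0 0 -2 0 0 0; 5 0 0 0 0 0 0"}}

```text
clock: 11.8
tool_pos: [0.5883, 0.3191, 0.1618]
orientation: [-179.5, -0.2, -30.2]
force: [0.4, 1.0, 0.4]
opening: 0.0499
```

```bash
python3 w.py w7; python3 -c "
from h import *
cv2.imwrite('pics/s7.png',cv2.resize(snapshot('scene')[150:300,180:380],None,fx=4,fy=4,interpolation=cv2.INTER_CUBIC))"
```

```text
11.8 [0.5883 0.3191 0.1618] [-179.5291   -0.2195  -30.1698] 0.04988249978308943 [0.3729 1.0227 0.4195]
```

View pics/s7.png

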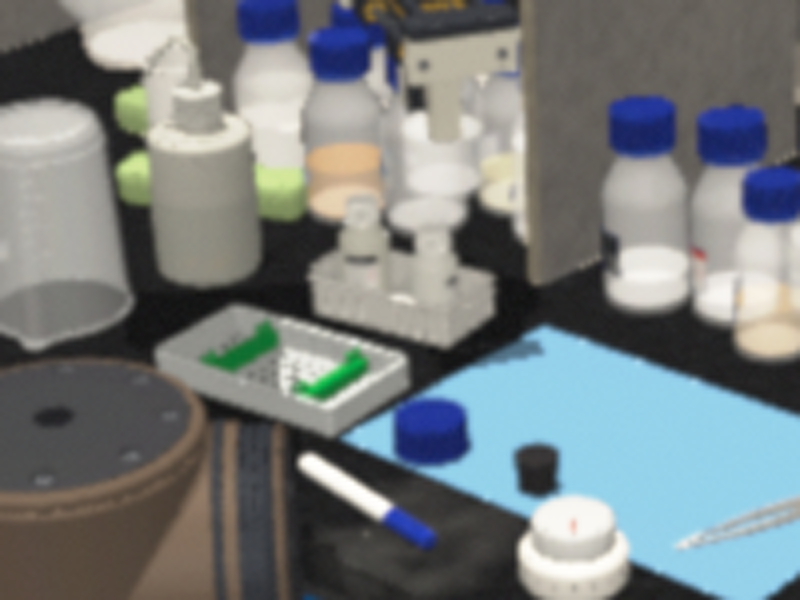

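View pics/w7.png

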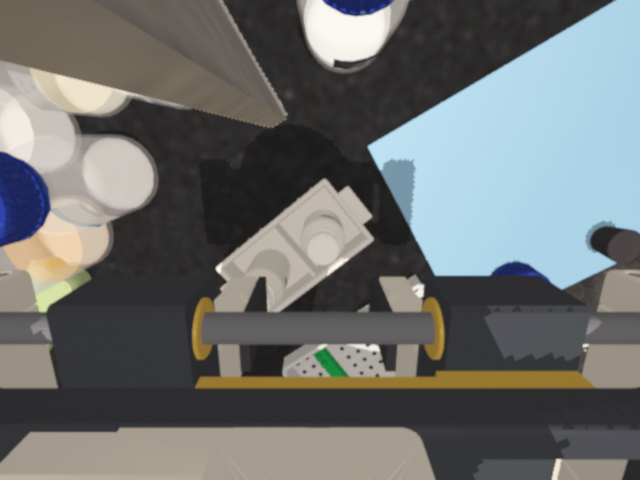

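Both bottles stand upright, one in each bay. On to the tweezers.

Call:
{"method": "step_arm", "body": {"plan": "6 1 3 0 0 0 0; 6 1.04 3.7 0 0 0 0; 6 1.04 3.7 0 0 0 0; 6 1.04 3.7 0 0 0 0; 6 1.04 3.7 0 0 0 0; 6 1.04 3.7 0 0 0 0; 6 1.04 3.7 0 0 0 0; 6 1.04 3.7 0 0 0 0; 6 1.04 3.7 0 0 0 0; 6 1 3.3 0 0 0 0; 6 0 0 0 0 0 -7; 6 0 0 0 0 0 0"}}

```text
clock: 12.9
tool_pos: [0.4931, -0.0465, 0.1544]
orientation: [180.0, 0.1, -23.1]
force: [0.0, -0.0, -0.3]
opening: 0.0601
```

```bash
python3 w.py w8
```

```text
12.9 [ 0.4931 -0.0465  0.1544] [179.9521   0.0752 -23.0813] 0.06011685501980912 [ 0.0219 -0.0492 -0.3425]
```

View pics/w8.png

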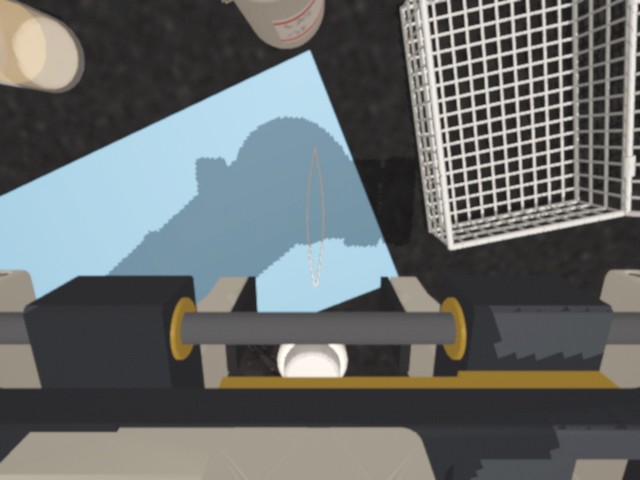

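```bash
python3 - <<'E'
from h import *
import pickle
o,c=pickle.load(open("pics/w8.pkl","rb"))
tw=back(c,[(315,148.5),(315.5,286)],.006);d=tw[0]-tw[1];m=tw.mean(0)
print(tw,m,np.linalg.norm(d),np.degrees(np.arctan2(d[1],d[0])), yawR(o["orientation"][2]).T@(m-o["tool_pos"]))
L=np.array([[65,90,55],[65,-90,55],[-65,-90,55],[-65,90,55]])/1000
# basket corners seen: (-x,+y)=(410,5)  (-x,-y)=(450,246) (+x,-y)=(632,210)
print(back(c,[(450,246),(632,210),(404,8)],.055))
print("dimension check", np.linalg.norm(np.diff(back(c,[(450,246),(632,210)],.055),axis=0)))
E
```

```text
[[ 0.5535 -0.0704  0.006 ]
 [ 0.4374 -0.0211  0.006 ]] [ 0.4955 -0.0457  0.006 ] 0.12611088940835516 -22.968510274263163 [ 0.0019  0.0016 -0.1484]
[[ 0.4472 -0.1381  0.055 ]
 [ 0.421  -0.2716  0.055 ]
 [ 0.6129 -0.1585  0.055 ]]
dimension check 0.13599912449249466
```

Call:
{"method": "step_arm", "body": {"plan": "5 0.2 -0.15 2 0 0 0; 5 0 0 3 0 0 0; 5 0 0 3 0 0 0; 5 0 0 2.5 0 0 0; 5 0 0 2 0 0 0; 5 0 0 1 0 0 0; 5 0 0 0.8 0 0 0; 5 0 0 0.3 0 0 0; 5 0 0 0 0 0 0; 5 0 0 0 0 0 0"}}

```text
clock: 13.78
tool_pos: [0.4973, -0.0436, 0.0095]
orientation: [-180.0, -0.0, -23.2]
force: [-0.5, 0.2, 0.0]
opening: 0.0505
```

```bash
python3 w.py w9
```

```text
13.7833 [ 0.4973 -0.0436  0.0095] [-179.9848   -0.027   -23.2356] 0.050467588662802265 [-0.514   0.1787  0.0328]
```

View pics/w9.png

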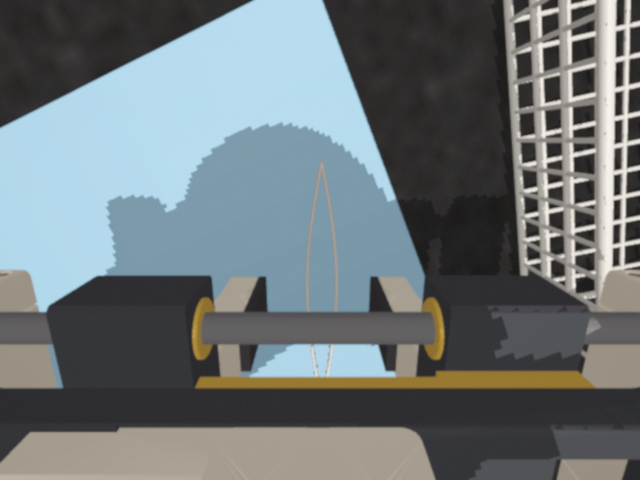

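Call:
{"method": "step_arm", "body": {"plan": "5 0 0 0.5 0 0 0; 5 0 0 0 0 0 0; 0.4 0 0 0 0 0 0; 0.4 0 0 0 0 0 0; 0.4 0 0 0 0 0 0; 0.4 0 0 0 0 0 0; 0.4 0 0 0 0 0 0; 0.4 0 0 0 0 0 0; 0.4 0 0 0 0 0 0; 0.4 0 0 0 0 0 0"}}

```text
clock: 14.67
tool_pos: [0.4968, -0.0441, 0.0041]
orientation: [180.0, 0.0, -23.2]
force: [-0.2, 0.6, 1.0]
opening: 0.0143
```

Call:
{"method": "step_arm", "body": {"plan": "0.4 0 0 -1 0 0 0; 0.4 0 0 -2.5 0 0 0; 0.4 0 0 -3.5 0 0 0; 0.4 0 0 -3 0 0 6.5; 0.4 0 0 0 0 0 6.8; 0.4 0 0 0 0 0 6.8; 0.4 0 0 0 0 0 6.8; 0.4 0 0 0 0 0 6.8; 0.4 0 0 0 0 0 6.8; 0.4 0 0 0 0 0 6.8; 0.4 0 0 0 0 0 6.8; 0.4 0 0 0 0 0 6.8"}}

```text
clock: 15.67
tool_pos: [0.4966, -0.0441, 0.104]
orientation: [180.0, 0.0, -84.5]
force: [0.2, -0.3, -0.4]
opening: 0.0151
```

```bash
python3 w.py w10
```

```text
15.6667 [ 0.4966 -0.0441  0.104 ] [179.9911   0.0033 -84.4642] 0.015100130856245491 [ 0.2152 -0.2798 -0.363 ]
```

View pics/w10.png

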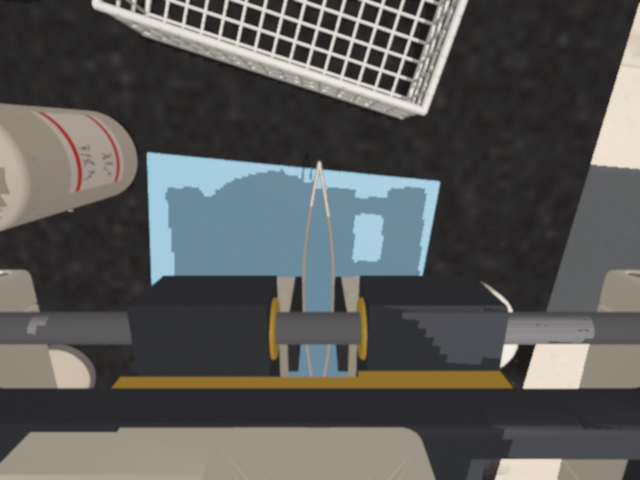

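Call:
{"method": "step_arm", "body": {"plan": "0.4 -2.5 0.1 0 0 0 0; 0.4 -4 0.1 0 0 0 0; 0.4 -4 0.1 0 0 0 0; 0.4 -4 0.1 0 0 0 0; 0.4 -4 0.1 0 0 0 0; 0.4 -4 0.1 0 0 0 0; 0.4 -4 0.1 0 0 0 0; 0.4 -4 0.1 0 0 0 0; 0.4 -4 0.2 0 0 0 0; 0.4 -4 0.2 0 0 0 0; 0.4 0 0 0 0 0 0; 0.4 0 0 0 0 0 0"}}

```text
clock: 16.72
tool_pos: [0.4448, 0.3397, 0.1036]
orientation: [180.0, -0.0, -83.8]
force: [0.6, -1.2, -0.0]
opening: 0.0145
```

```bash
python3 w.py w11
```

```text
16.7167 [0.4448 0.3397 0.1036] [179.9827  -0.0188 -83.799 ] 0.014543385460204434 [ 0.5687 -1.1581 -0.0297]
```

View pics/w11.png

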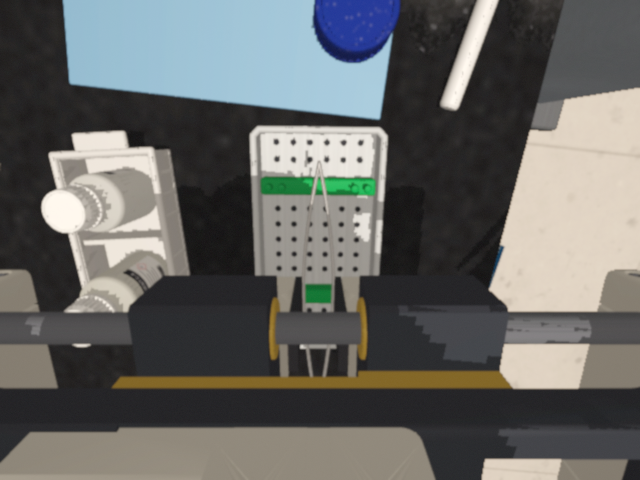

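```bash
python3 - <<'E'
from h import *
import pickle
o,c=pickle.load(open("pics/w11.pkl","rb"))
for n,uv,z in [("barL",(261,186),.016),("barR",(375,186),.016),("bar2",(318,293),.016),("tip",(319,163),.104),("rimL",(253,135),.022),("rimR",(385,133),.022),("cap ctr",(357,10),.028)]:
    p=back(c,uv,z)[0];print(n,p,"tool-local",(yawR(o["orientation"][2]).T@(p-o["tool_pos"]))*1000)
E
```

```text
barL [0.4884 0.3023 0.016 ] tool-local [ 41.8868  39.3479 -87.5651]
barR [0.4091 0.2936 0.016 ] tool-local [ 41.9269 -40.4144 -87.5651]
bar2 [0.4399 0.3789 0.016 ] tool-local [-39.5608  -0.5885 -87.5651]
tip [0.4507 0.2764 0.104 ] tool-local [63.5721 -0.936   0.4349]
rimL [0.4949 0.2686 0.022 ] tool-local [ 76.0835  42.1699 -81.5651]
rimR [0.409  0.2579 0.022 ] tool-local [ 77.3808 -44.434  -81.5651]
cap ctr [0.4374 0.1917 0.028 ] tool-local [146.2971 -23.2974 -75.5651]
```

Call:
{"method": "step_arm", "body": {"plan": "0.4 0 0 1.5 0 0 0; 0.4 0 0 2 0 0 0; 0.4 0 0 2 0 0 0; 0.4 0 0 1.5 0 0 0; 0.4 0 0 0.8 0 0 0; 0.4 0 0 0.5 0 0 0; 0.4 0 0 0.2 0 0 0; 0.4 0 0 0 0 0 0; 0.4 0 0 0 0 0 0"}}

```text
clock: 17.52
tool_pos: [0.4459, 0.3379, 0.0198]
orientation: [-180.0, 0.0, -84.1]
force: [0.1, 0.2, -0.3]
opening: 0.0147
```

Call:
{"method": "step_arm", "body": {"plan": "0.4 0 0 0.1 0 0 0; 0.4 0 0 0 0 0 0; 3 0 0 0 0 0 0; 3 0 0 0 0 0 0; 3 0 0 0 0 0 0; 3 0 0 0 0 0 0; 3 0 0 0 0 0 0; 3 0 0 -1 0 0 0; 3 0 0 -2.5 0 0 0; 3 0 0 -3 0 0 0; 3 0 0 -3 0 0 0; 3 0 0 0 0 0 0"}}

```text
clock: 18.52
tool_pos: [0.4479, 0.3403, 0.1199]
orientation: [-179.6, 0.4, -84.0]
force: [0.8, 1.4, 0.3]
opening: 0.0301
```

```bash
python3 w.py w12
```

```text
18.5167 [0.4479 0.3403 0.1199] [-179.5871    0.3551  -84.0432] 0.030117968449417935 [0.7937 1.4315 0.2967]
```

View pics/w12.png

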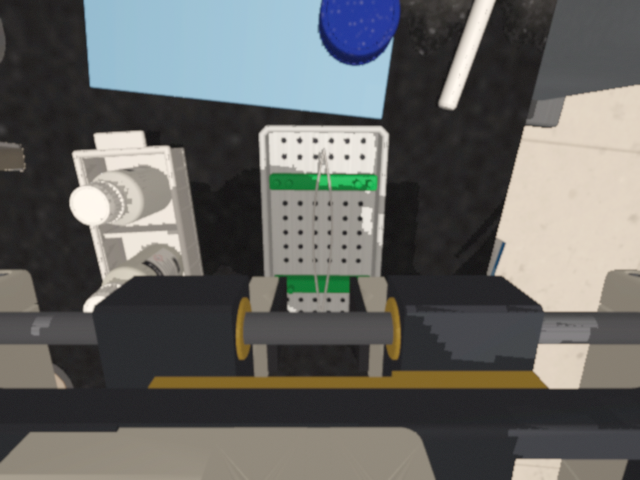

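The tweezers lie across both bars in the lane (bars at rows 182 and 284, tweezers near column 321). Next I'll check the surroundings of the basket.

```bash
python3 - <<'E'
from h import *
im=snapshot("top"); cv2.imwrite("pics/t13.png",im)
cv2.imwrite("pics/t13a.png",cv2.resize(im[140:290,380:540],None,fx=4,fy=4,interpolation=cv2.INTER_CUBIC))
s=snapshot("scene"); cv2.imwrite("pics/s13.png",s)
cv2.imwrite("pics/s13a.png",cv2.resize(s[180:330,360:560],None,fx=4,fy=4,interpolation=cv2.INTER_CUBIC))
E
```

```text
(no output)
```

View pics/t13a.png

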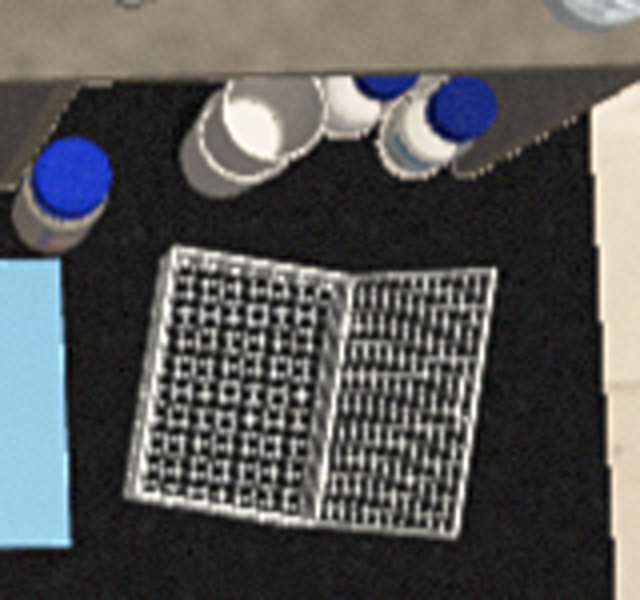

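View pics/s13a.png

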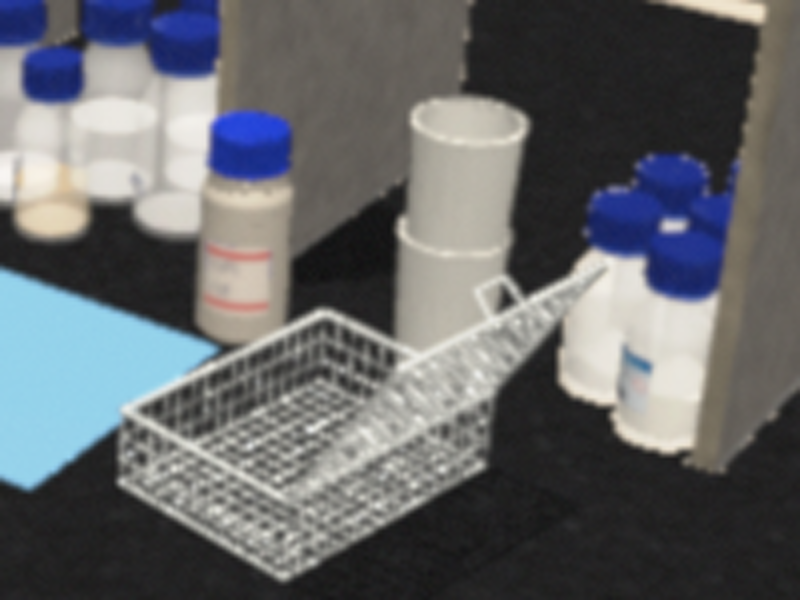

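```bash
python3 - <<'E'
from h import *
c=calibration("top"); s=calibration("scene")
zt=lambda u,v:(380+u/4-.4,140+v/4-.4); zs=lambda u,v:(360+u/4-.4,180+v/4-.4)
for z in (0,.1): print("cup front low",z,back(c,zt(210,196),z)[0],back(c,zt(182,160),z)[0])
print("upper cup rim front", back(c,zt(282,165),.19)[0], back(c,zt(222,95),.19)[0])
print("jar", back(c,zt(72,178),.149)[0])
print("bottle right front", back(c,zt(410,178),0)[0])
print("wall tip R",back(c,zt(470,178),0)[0])
# basket corner fit w/ lid angle
from scipy.optimize import least_squares
uv=np.array([zt(175,247),zt(350,275),zt(318,520),zt(128,495),zt(496,270),zt(458,538)])
def f(p):
    a=p[3]; L=np.array([[-65,90,55],[65,90,57],[65,-90,57],[-65,-90,55],[65-130*np.cos(a),90,57+130*np.sin(a)],[65-130*np.cos(a),-90,57+130*np.sin(a)]])/1000
    return (proj(c,L@yawR(p[2]).T+[p[0],p[1],0])-uv).ravel()
r=least_squares(f,[.52,-.22,-99,2.1],x_scale=[.01,.01,5,.1]);print(r.x,r.fun)
print("scene view lid edge pred",proj(s,np.array([[130.6,0,169]])/1000@yawR(r.x[2]).T+[r.x[0],r.x[1],0]),zs(605,268))
E
```

```text
cup front low 0 [ 0.6734 -0.21    0.    ] [ 0.7014 -0.19    0.    ]
cup front low 0.1 [ 0.6562 -0.1891  0.1   ] [ 0.6825 -0.1703  0.1   ]
upper cup rim front [ 0.6603 -0.2192  0.19  ] [ 0.7087 -0.1812  0.19  ]
jar [ 0.6627 -0.0848  0.149 ]
bottle right front [ 0.6832 -0.3614  0.    ]
wall tip R [ 0.682  -0.4066  0.    ]
[   0.5256   -0.2163 -101.0352    2.1431] [-0.6037  0.2643  0.0299  0.5226 -1.1212  0.4324  1.6443 -0.7862  0.0258
  0.446   0.0199 -0.8239]
scene view lid edge pred [[486.1182 257.3258]] (510.85, 246.6)
```

Call:
{"method": "step_arm", "body": {"plan": "6.6 2.5 0 0 0 0 0; 6.6 3.5 0 0 0 0 0; 6.6 2.5 0.5 0 0 0 0; 6.6 0 0 0 0 0 0; 6.6 0 0 0 0 0 0"}}

```text
clock: 19.08
tool_pos: [0.4486, 0.2509, 0.1123]
orientation: [179.9, -0.1, -84.2]
force: [0.8, 0.7, 1.0]
opening: 0.058
```

```bash
python3 w.py w14
```

```text
19.0833 [0.4486 0.2509 0.1123] [179.9169  -0.0716 -84.2208] 0.05799546775852827 [0.7756 0.6607 1.0035]
```

View pics/w14.png

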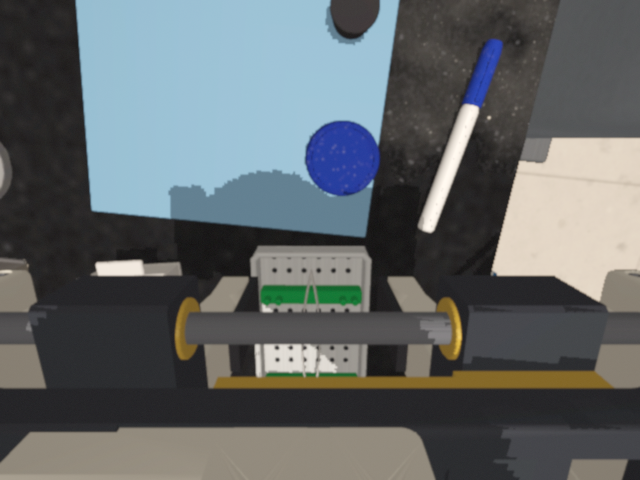

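```bash
python3 - <<'E'
from h import *
import pickle
o,c=pickle.load(open("pics/w14.pkl","rb")); im=cv2.imread("pics/w14.png").astype(int)
b,g,r=im.transpose(2,0,1); m=((b>90)&(g<90)&(r<90)).astype(np.uint8); m[:,420:]=0;m[260:]=0
cn=max(cv2.findContours(m,0,1)[0],key=cv2.contourArea); print(cv2.fitEllipse(cn))
e=cv2.fitEllipse(cn)[0]
m=(b<70)&(r<70); m[:,400:]=0;m[45:]=0;m[:,:300]=0
for n,uv,z in [("cap",e,.022),("capL",(306,157),.025),("capR",(379,157),.025),("stop",(355,12),.028),("pen near",(422,228),.005),("pen",(450,160),.008)]:
    p=back(c,uv,z)[0];print(n,p,(yawR(o["orientation"][2]).T@(p-o["tool_pos"]))*1000)
E
```

```text
((342.1891174316406, 157.8490447998047), (72.96327209472656, 73.65574645996094), 153.94017028808594)
cap [0.4375 0.1884 0.022 ] [ 61.0585 -17.3736 -90.3223]
capL [0.4624 0.1902 0.025 ] [ 61.772    7.5887 -87.3223]
capR [0.4127 0.1851 0.025 ] [ 61.7909 -42.3303 -87.3223]
stop [0.4406 0.1013 0.028 ] [148.0344 -23.0776 -84.3223]
pen near [0.3678 0.236  0.005 ] [   6.671   -81.9592 -107.3223]
pen [0.3577 0.1825 0.008 ] [  58.8213  -97.3807 -104.3223]
```

Call:
{"method": "step_arm", "body": {"plan": "7.4 2 0.6 0 0 0 0; 7.4 2.2 0.65 1 0 0 0; 7.4 1.9 0.5 2 0 0 0; 7.4 0 0 2.5 0 0 0; 7.4 0 0 2 0 0 0; 7.4 0 0 1.5 0 0 0; 7.4 0 0 0.8 0 0 0; 7.4 0 0 0.5 0 0 0; 7.4 0 0 0 0 0 0; 7.4 0 0 0 0 0 0"}}

```text
clock: 19.97
tool_pos: [0.4383, 0.1907, 0.0103]
orientation: [-180.0, -0.0, -84.1]
force: [0.4, -0.5, -0.0]
opening: 0.0739
```

```bash
python3 w.py w15
```

```text
19.9667 [0.4383 0.1907 0.0103] [-179.9949   -0.0063  -84.0855] 0.0738703924790147 [ 0.4394 -0.4727 -0.0409]
```

View pics/w15.png

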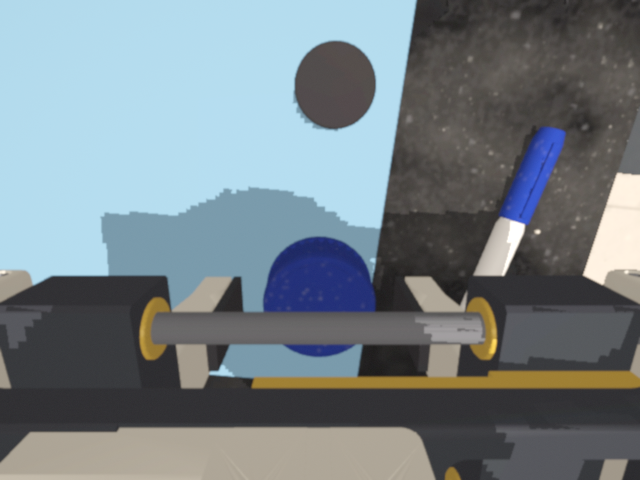

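Call:
{"method": "step_arm", "body": {"plan": "7.4 0 0 0.3 0 0 0; 4 0 0 0 0 0 0; 4 0 0 0 0 0 0; 4 0 0 0 0 0 0; 4 0 0 0 0 0 0; 4 0 0 0 0 0 0; 4 0 0 0 0 0 0; 4 0 0 0 0 0 0"}}

```text
clock: 20.68
tool_pos: [0.4381, 0.1902, 0.0073]
orientation: [-180.0, 0.0, -84.1]
force: [-0.0, 0.2, 4.0]
opening: 0.0492
```

```bash
python3 - <<'E'
from h import *
import pickle
o,c=pickle.load(open("pics/w15.pkl","rb"))
p=back(c,(335,85),.028)[0];print("stopper",p)
E
```

```text
stopper [0.4411 0.0973 0.028 ]
```

Call:
{"method": "step_arm", "body": {"plan": "4 0 0 -1 0 0 0; 4 0 0 -3 0 0 0; 4 0 0 -3.5 0 0 5.6; 4 0 0 -3.5 0 0 5.6; 4 0 0 -1 0 0 5.7; 4 2.5 -1 0 0 0 0; 4 3.5 -1.3 0 0 0 0; 4 3.5 -1.3 0 0 0 0; 4 3.5 -1.3 0 0 0 0; 4 3.5 -1.3 0 0 0 0; 4 3.5 -1.3 0 0 0 0; 4 3.5 -1.3 0 0 0 0"}}

```text
clock: 21.68
tool_pos: [0.4793, -0.0591, 0.1272]
orientation: [-180.0, 0.0, -101.0]
force: [0.8, 0.5, 0.3]
opening: 0.0492
```

Call:
{"method": "step_arm", "body": {"plan": "4 3.5 -1.3 0 0 0 0; 4 3.5 -1.3 0 0 0 0; 4 3 -1.3 0 0 0 0; 4 0 0 0 0 0 0; 4 0 0 0 0 0 0"}}

```text
clock: 22.1
tool_pos: [0.4982, -0.1646, 0.1264]
orientation: [179.9, -0.0, -101.2]
force: [-0.8, 0.8, 0.4]
opening: 0.0488
```

```bash
python3 w.py w16
```

```text
22.1 [ 0.4982 -0.1646  0.1264] [ 179.9402   -0.008  -101.2352] 0.04877290100196034 [-0.8207  0.7919  0.3706]
```

View pics/w16.png

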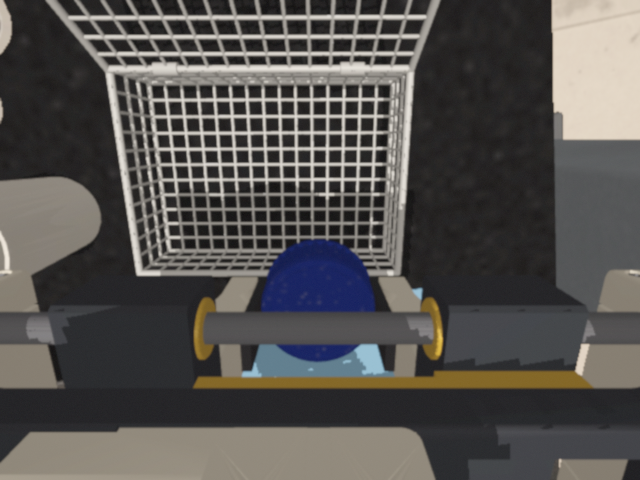

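```bash
python3 - <<'E'
from h import *
import pickle
from scipy.optimize import least_squares
o,c=pickle.load(open("pics/w16.pkl","rb"))
L=np.array([[65,90,55],[65,-90,55],[-65,90,55],[-65,-90,55]])/1000
uv=np.array([(113,71),(411,71),(140,272),(401,272)])
f=lambda p:(proj(c,L@yawR(p[2]).T+[p[0],p[1],0])-uv).ravel()
r=least_squares(f,[.5255,-.2163,-101],x_scale=[.01,.01,5]);print("basket",r.x,r.fun)
b=r.x; R=yawR(b[2])
print("tcp in basket",R.T@(o["tool_pos"]-[b[0],b[1],0]))
for l in ([-26,-30],[18,16]): print(l,(R@np.array([*l,0])/1000+[b[0],b[1],0]))
E
```

```text
basket [   0.5212   -0.2184 -101.1714] [-0.9095 -0.5865  1.2131 -0.7832  1.9611  0.9703 -2.316   0.7518]
tcp in basket [-0.0483 -0.033   0.1264]
[-26, -30] [ 0.4968 -0.1871  0.    ]
[18, 16] [ 0.5334 -0.2392  0.    ]
```

Call:
{"method": "step_arm", "body": {"plan": "4 1.2 -0.2 0 0 0 0; 4 1.1 -0.1 0 0 0 0; 4 0 0 1.5 0 0 0; 4 0 0 2.5 0 0 0; 4 0 0 2.5 0 0 0; 4 0 0 2 0 0 0; 4 0 0 1.5 0 0 0; 4 0 0 0.8 0 0 0; 4 0 0 0.4 0 0 0; 4 0 0 0 0 0 0; 4 0 0 0 0 0 0"}}

```text
clock: 23.07
tool_pos: [0.4977, -0.1861, 0.0157]
orientation: [-180.0, -0.0, -101.0]
force: [-0.1, 0.6, 0.2]
opening: 0.0489
```

Call:
{"method": "step_arm", "body": {"plan": "4 0 0 0.3 0 0 0; 4 0 0 0 0 0 0; 5.6 0 0 0 0 0 0; 5.6 0 0 0 0 0 0; 5.6 0 0 0 0 0 0; 5.6 0 0 0 0 0 0; 5.6 0 0 -1 0 0 0; 5.6 0 0 -2.5 0 0 0; 5.6 0 0 -3 0 0 0; 5.6 0 0 -3 0 0 0; 5.6 0 0 -2 0 0 0; 5.6 0 0 0 0 0 0"}}

```text
clock: 24.07
tool_pos: [0.5, -0.1865, 0.1327]
orientation: [-179.5, 0.0, -101.0]
force: [0.9, -0.6, -0.1]
opening: 0.0558
```

```bash
python3 w.py w17; python3 -c "
from h import *
cv2.imwrite('pics/s17.png',cv2.resize(snapshot('scene')[180:330,360:560],None,fx=4,fy=4,interpolation=cv2.INTER_CUBIC))"
```

```text
24.0667 [ 0.5    -0.1865  0.1327] [-179.5218    0.0257 -100.9647] 0.05584543858311901 [ 0.9126 -0.5954 -0.089 ]
```

View pics/w17.png

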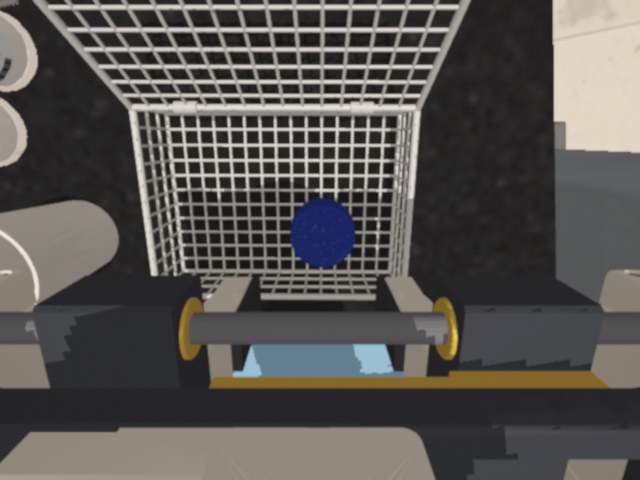

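View pics/s17.png

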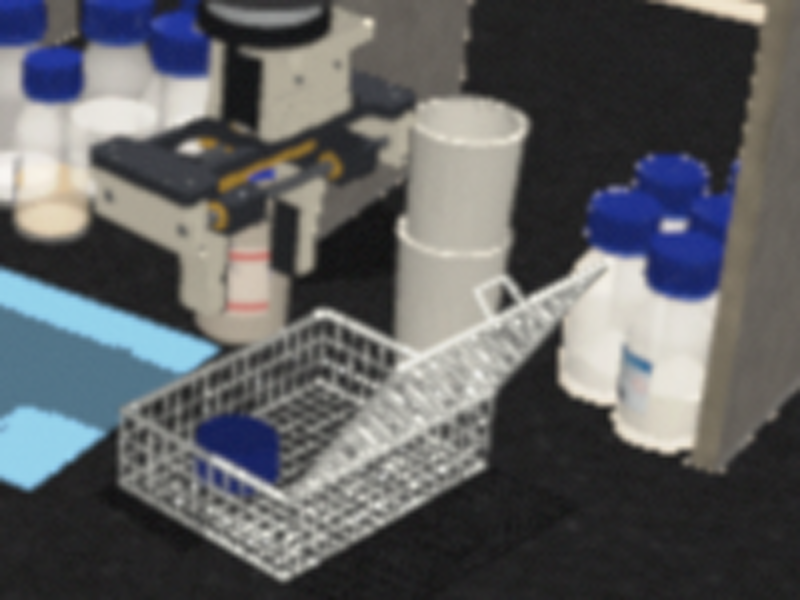

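Call:
{"method": "step_arm", "body": {"plan": "6.5 -2.8 1.2 0 0 0 0; 6.5 -3.4 1.4 0 0 0 0; 6.5 -3.4 1.4 0 0 0 0; 6.5 -3.4 1.4 0 0 0 0; 6.5 -3.4 1.4 0 0 0 0; 6.5 -3.4 1.4 0 0 0 0; 6.5 -3.4 1.4 0 0 0 0; 6.5 -3.6 1.4 0 0 0 0; 6.5 0 0 2 0 0 0; 6.5 0 0 2 0 0 0; 6.5 0 0 0 0 0 0; 6.5 0 0 0 0 0 0"}}

```text
clock: 25.17
tool_pos: [0.4392, 0.0972, 0.086]
orientation: [179.8, -0.2, -101.0]
force: [0.8, -1.1, 0.3]
opening: 0.0649
```

```bash
python3 w.py w18; python3 - <<'E'
from h import *
import pickle
o,c=pickle.load(open("pics/w17.pkl","rb")); p=back(c,(322.5,232),.02)[0]
print("cap in basket",p,yawR(-101.1).T@(p-[.523,-.2175,0]))
E
```

```text
25.1667 [0.4392 0.0972 0.086 ] [ 179.8411   -0.1795 -100.9988] 0.06494407230413252 [ 0.8264 -1.1102  0.32  ]
cap in basket [ 0.4966 -0.1879  0.02  ] [-0.024  -0.0316  0.02  ]
```

View pics/w18.png

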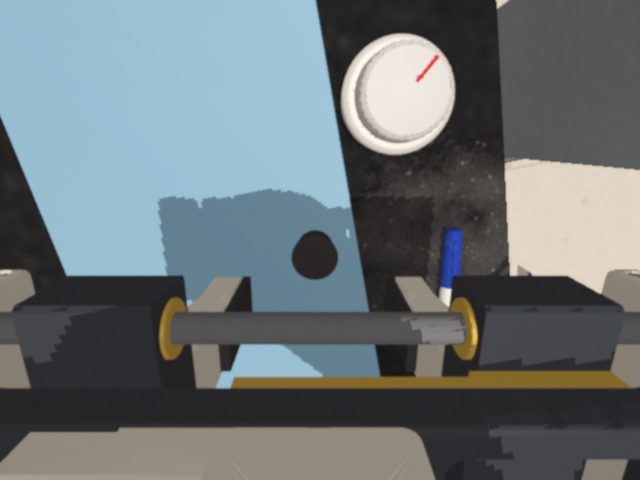

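```bash
python3 - <<'E'
from h import *
import pickle
o,c=pickle.load(open("pics/w18.pkl","rb"))
for z in (.028,.02):
    p=back(c,(315,256),z)[0]; print(p,(yawR(o["orientation"][2]).T@(p-o["tool_pos"]))*1000)
E
```

```text
[0.4405 0.0964 0.028 ] [  0.5456   1.4179 -58.0465]
[0.4411 0.0991 0.02  ] [ -2.1585   1.4648 -66.0465]
```

Call:
{"method": "step_arm", "body": {"plan": "6.5 0 -0.1 1.5 0 0 0; 6.5 0 0 2 0 0 0; 6.5 0 0 2 0 0 0; 6.5 0 0 1.5 0 0 0; 6.5 0 0 0.7 0 0 0; 2 0 0 0 0 0 0; 2 0 0 0 0 0 0; 2 0 0 0 0 0 0; 2 0 0 0 0 0 0; 2 0 0 0 0 0 0; 2 0 0 0 0 0 0; 2 0 0 0 0 0 0"}}

```text
clock: 26.22
tool_pos: [0.4417, 0.098, 0.0106]
orientation: [-180.0, 0.0, -101.0]
force: [-1.5, 0.6, 5.4]
opening: 0.0283
```

Call:
{"method": "step_arm", "body": {"plan": "2 0 0 -1 0 0 0; 2 0 0 -3 0 0 0; 2 0 0 -4 0 0 0; 2 0 0 -4 0 0 0; 2 2.5 -1.2 0 0 0 0; 2 3.4 -1.7 0 0 0 0; 2 3.4 -1.7 0 0 0 0; 2 3.4 -1.7 0 0 0 0; 2 3.4 -1.7 0 0 0 0; 2 3.4 -1.7 0 0 0 0; 2 3.4 -1.7 0 0 0 0; 2 3.4 -1.7 0 0 0 0"}}

```text
clock: 27.22
tool_pos: [0.5198, -0.1873, 0.1302]
orientation: [-180.0, 0.0, -101.0]
force: [0.7, 1.0, -0.1]
opening: 0.0278
```

Call:
{"method": "step_arm", "body": {"plan": "2 2.5 -1.2 0 0 0 0; 2 0 0 0 0 0 0; 2 0 0 0 0 0 0"}}

```text
clock: 27.47
tool_pos: [0.5263, -0.2137, 0.1294]
orientation: [179.9, -0.0, -101.2]
force: [-0.9, 0.2, -1.2]
opening: 0.0282
```

```bash
python3 w.py w19
```

```text
27.4667 [ 0.5263 -0.2137  0.1294] [ 179.9323   -0.004  -101.1944] 0.028208559176188346 [-0.8647  0.2392 -1.1605]
```

View pics/w19.png

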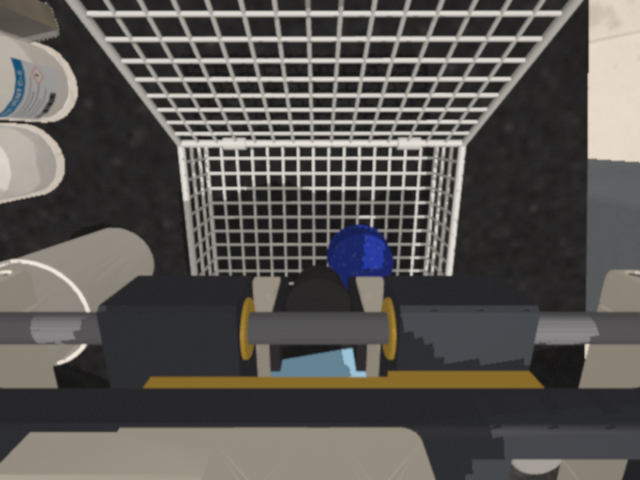

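Call:
{"method": "step_arm", "body": {"plan": "2 1.3 -0.5 0 0 0 0; 2 1.2 -0.45 0 0 0 0; 2 0 0 1.5 0 0 0; 2 0 0 2.5 0 0 0; 2 0 0 2.5 0 0 0; 2 0 0 2 0 0 0; 2 0 0 1.5 0 0 0; 2 0 0 0.8 0 0 0; 2 0 0 0.2 0 0 0; 2 0 0 0 0 0 0; 2 0 0 0 0 0 0"}}

```text
clock: 28.43
tool_pos: [0.532, -0.2385, 0.021]
orientation: [-179.9, -0.0, -101.0]
force: [-0.5, 0.6, 0.1]
opening: 0.0282
```

```bash
python3 w.py w20
```

```text
28.4333 [ 0.532  -0.2385  0.021 ] [-179.9247   -0.0052 -100.9843] 0.028153038812742275 [-0.5428  0.571   0.116 ]
```

View pics/w20.png

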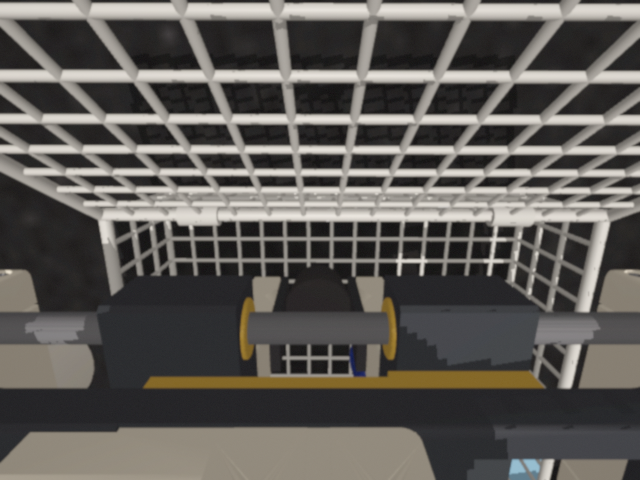

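Call:
{"method": "step_arm", "body": {"plan": "2 0 0 0.3 0 0 0; 2 0 0 0.15 0 0 0; 2 0 0 0 0 0 0; 3.7 0 0 0 0 0 0; 3.7 0 0 0 0 0 0; 3.7 0 0 0 0 0 0; 3.7 0 0 0 0 0 0; 3.7 0 0 -1 0 0 0; 3.7 0 0 -2.5 0 0 0; 3.7 0 0 -3 0 0 0; 3.7 0 0 -3.5 0 0 0; 3.7 0 0 -3 0 0 0"}}

```text
clock: 29.48
tool_pos: [0.5313, -0.2388, 0.1484]
orientation: [-179.9, -0.0, -101.0]
force: [1.1, -0.6, 0.1]
opening: 0.0369
```

Call:
{"method": "step_arm", "body": {"plan": "3.7 -2.5 0.5 0 0 0 0; 3.7 -3.5 1 0 0 0 0; 3.7 0 0 0 0 0 0; 3.7 0 0 0 0 0 0"}}

```text
clock: 29.82
tool_pos: [0.5282, -0.1755, 0.1469]
orientation: [-179.9, 0.0, -100.9]
force: [0.0, 0.3, 0.3]
opening: 0.0371
```

```bash
python3 w.py w21
```

```text
29.8167 [ 0.5282 -0.1755  0.1469] [-179.9125    0.0205 -100.8751] 0.03708706667794297 [0.0084 0.2761 0.255 ]
```

View pics/w21.png

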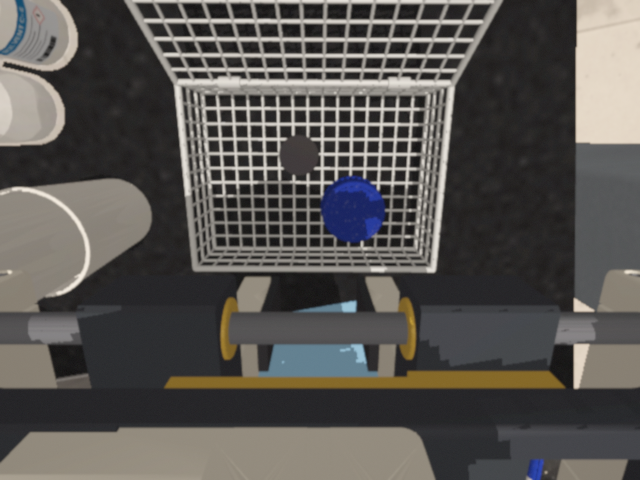

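Both closures lie in the basket: stopper at (300,155), cap at (353,210). Now I'll go over and behind the lid.

Call:
{"method": "step_arm", "body": {"plan": "0 0 0 -3 0 0 0; 0 0 0 -3.5 0 0 0; 0 0 0 -3 0 0 0; 0 0 0.7 0 0 0 0; 0 2.5 0.5 0 0 0 0; 0 3 0.5 0 0 0 0; 0 3 0.5 0 0 0 0; 0 3 0.5 0 0 0 0; 0 3 0.5 0 0 0 0; 0 3 0.5 0 0 0 0; 0 2.7 0 0 0 0 0; 0 0 0 0 0 0 0"}}

```text
clock: 30.87
tool_pos: [0.4513, -0.3724, 0.2402]
orientation: [179.9, -0.0, -101.2]
force: [0.7, 0.2, 0.9]
opening: 0.0007
```

```bash
python3 w.py w22; python3 -c "
from h import *
s=snapshot('scene');cv2.imwrite('pics/s22.png',cv2.resize(s[150:330,340:580],None,fx=3.3,fy=3.3,interpolation=cv2.INTER_CUBIC))
o=telemetry.get_obs();print(yawR(-101).T@(o['tool_pos']-[.523,-.2175,0]))"
```

```text
30.8667 [ 0.4513 -0.3724  0.2402] [ 179.9339   -0.0464 -101.2453] 0.0007354694521932176 [0.7427 0.1562 0.8632]
[ 0.1629 -0.0406  0.2401]
```

View pics/s22.png

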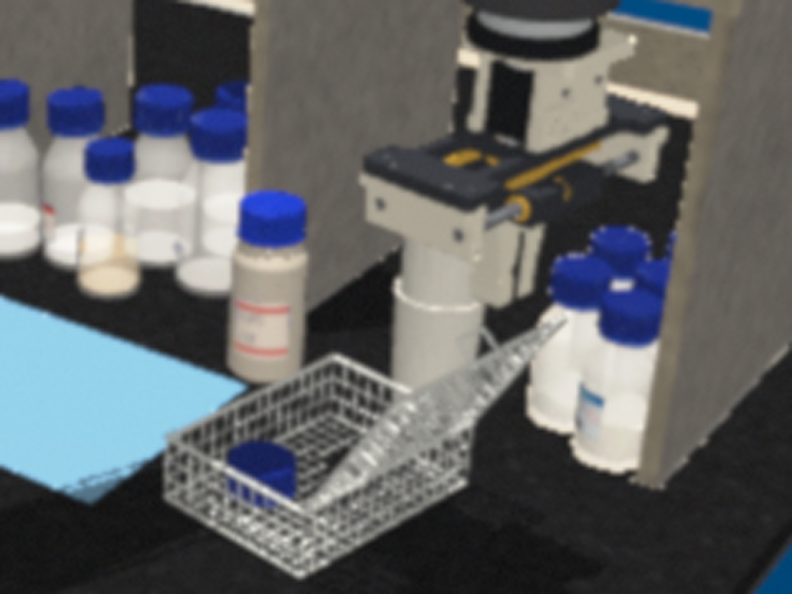

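Call:
{"method": "step_arm", "body": {"plan": "0 0 0 2 0 0 0; 0 0 0 2.5 0 0 0; 0 0 0 2.5 0 0 0; 0 0 0 2 0 0 0; 0 0 0 0 0 0 0; 0 -1 0 0 0 0 0; 0 -1 0 0 0 0 0; 0 -1 0 0 0 0 0; 0 -1 0 0 0 0 0; 0 -1 0 0 0 0 0; 0 0 0 0 0 0 0"}}

```text
clock: 31.88
tool_pos: [0.4633, -0.317, 0.1515]
orientation: [-179.9, 0.0, -100.9]
force: [0.0, 0.2, -0.5]
opening: 0.0003
```

```bash
python3 -c "
from h import *
o=telemetry.get_obs();print(o['force'],yawR(-101).T@(o['tool_pos']-[.523,-.2175,0]))
s=snapshot('scene');cv2.imwrite('pics/s23.png',cv2.resize(s[150:330,340:580],None,fx=3.3,fy=3.3,interpolation=cv2.INTER_CUBIC))"
```

```text
[ 0.0292  0.1774 -0.5468] [ 0.1091 -0.0396  0.1515]
```

View pics/s23.png

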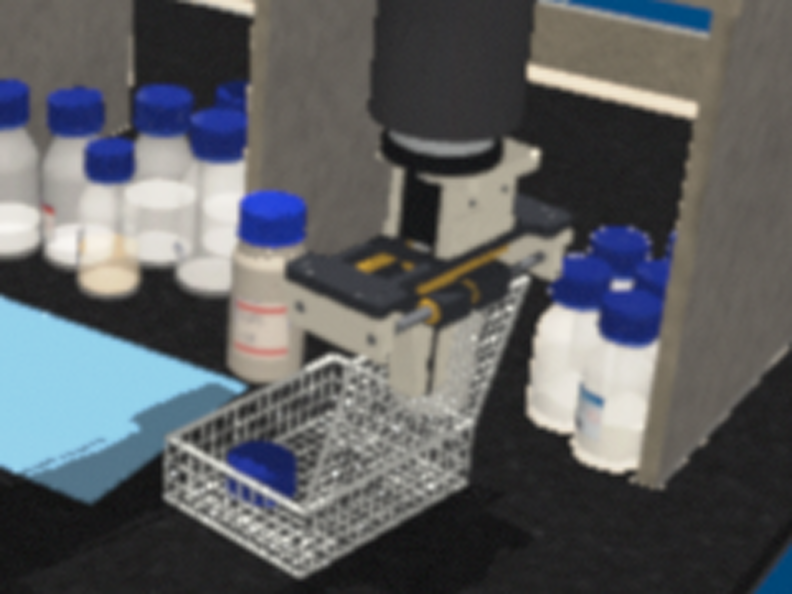

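The lid is coming up with the fingers behind it. I'll keep pushing past upright.

Call:
{"method": "step_arm", "body": {"plan": "0 -1 0 0 0 0 0; 0 -1 0 0 0 0 0; 0 -1 0 0 0 0 0; 0 -1 0 0 0 0 0; 0 -1 0 0 0 0 0; 0 -1 0 0 0 0 0; 0 -1 0 0 0 0 0; 0 0 0 0 0 0 0; 0 0 0 0 0 0 0; 0 0 0 0 0 0 0; 0 0 0 0 0 0 0; 0 0 0 0 0 0 0"}}

```text
clock: 32.93
tool_pos: [0.476, -0.2505, 0.1505]
orientation: [180.0, -0.0, -101.0]
force: [0.2, -1.0, 0.6]
opening: 0.0004
```

```bash
python3 -c "
from h import *
o=telemetry.get_obs();print(o['force'],yawR(-101).T@(o['tool_pos']-[.523,-.2175,0]))
s=snapshot('scene');cv2.imwrite('pics/s24.png',cv2.resize(s[150:330,340:580],None,fx=3.3,fy=3.3,interpolation=cv2.INTER_CUBIC))"
```

```text
[ 0.1669 -1.0103  0.5978] [ 0.0414 -0.0399  0.1505]
```

View pics/s24.png

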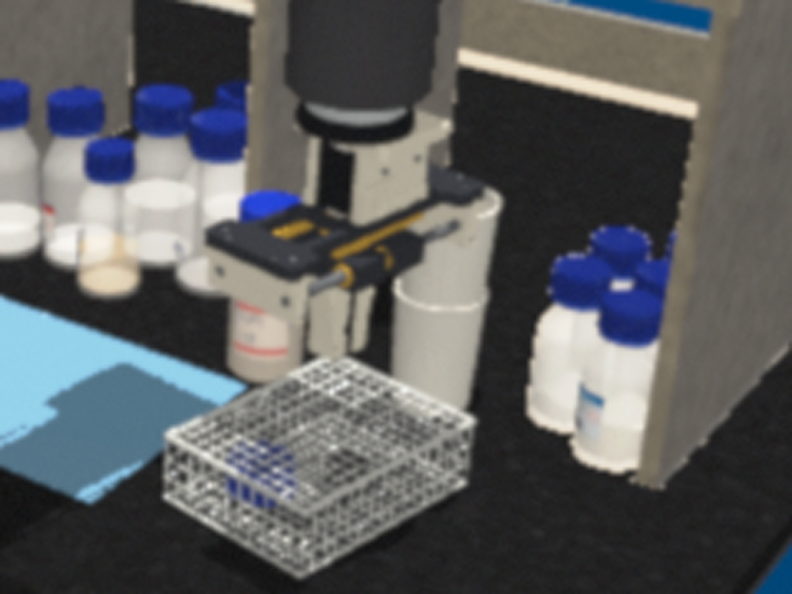

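The lid is shut. I'll withdraw upward and do a final check.

Call:
{"method": "step_arm", "body": {"plan": "0 0 0 -3 0 0 0; 0 0 0 -3 0 0 0; 0 0 0 -3 0 0 0; 0 -3 1 0 0 0 0; 0 -3 1 0 0 0 0; 0 -3 1 0 0 0 0; 0 -2 0 0 0 0 0; 0 0 0 0 0 0 0; 0 0 0 0 0 0 0"}}

```text
clock: 33.73
tool_pos: [0.4677, -0.1359, 0.2408]
orientation: [-180.0, 0.0, -100.9]
force: [0.1, -0.0, 0.2]
opening: 0.0005
```

```bash
python3 w.py w25; python3 -c "
from h import *
s=snapshot('scene');cv2.imwrite('pics/s25.png',cv2.resize(s[150:330,190:520],None,fx=2.4,fy=2.4,interpolation=cv2.INTER_CUBIC))
t=snapshot('top');cv2.imwrite('pics/t25.png',cv2.resize(t[150:310,200:520],None,fx=2.5,fy=2.5,interpolation=cv2.INTER_CUBIC))
"
```

```text
33.7333 [ 0.4677 -0.1359  0.2408] [-179.9708    0.0071 -100.9174] 0.00048542910645269275 [ 0.1238 -0.0107  0.187 ]
```

View pics/s25.png

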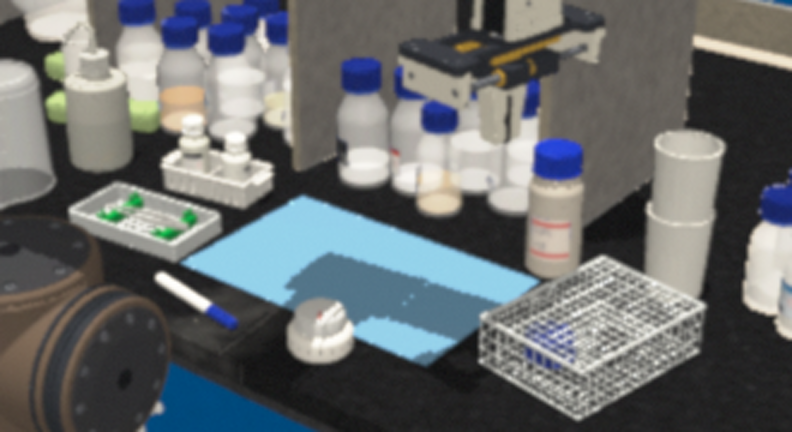

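View pics/t25.png

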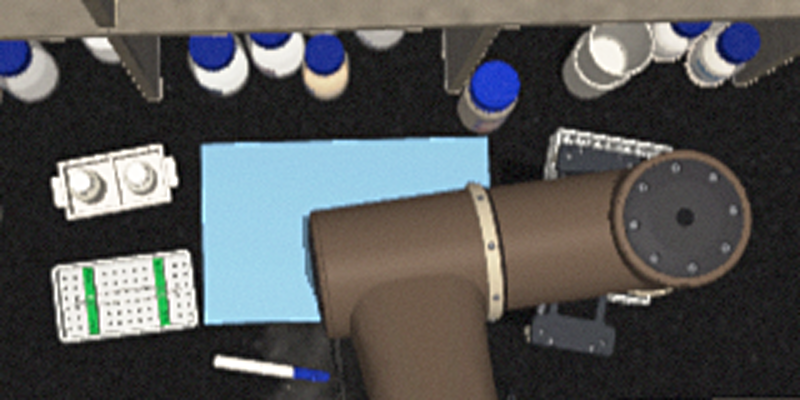

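View pics/w25.png

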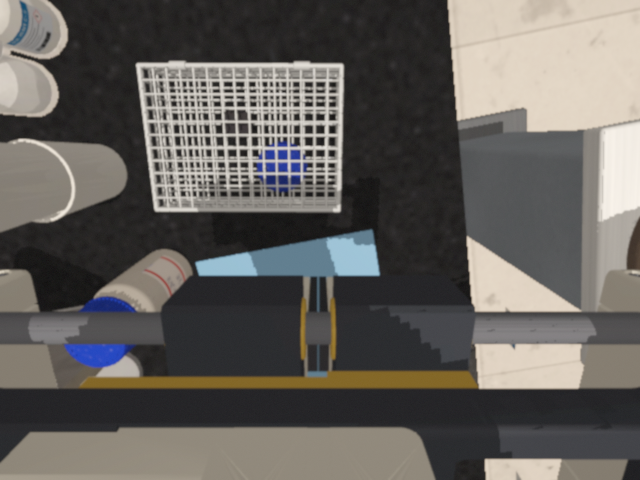

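The final pictures show both bottles upright in the bays and the tweezers across the bars. The lid is flat on the rim with both closures under it, the mat is empty, and the jar, timer and wash bottle stand where they were.

```bash
python3 -c "
from plant import workorder
print(workorder.close_job())"
```

```text
the job is handed in; nothing more can be done
None
```

I did the job in the order asked and handed it in at about 34 s.

- **Bottles:** I set both bottles upright in the white tray, the taller in the far bay and the shorter in the near one. They stood upright in the final scene and top pictures.
- **Tweezers:** I laid them lengthwise in the lane across both green bars. The wrist pictures just after release showed them centred on the bars. The final scene and top pictures were coarser but agreed.
- **Closures and lid:** I put the blue cap and then the black stopper in the basket, next to each other but offset diagonally. Then I pushed the lid over from behind until it fell shut. The last wrist picture shows it flat on the rim with both closures under it.
- **Bystanders:** The jar, timer and wash bottle look unmoved in the last pictures. I did not measure their positions again.
- **Forces:** The wrist force readings I saw stayed under about 6 N.

**Checks that disagreed:**
- The tray and basket outlines fitted the pictures only to about 2–3 pixels.
- The opening read about 49 mm when gripping the 53 mm cap, and 1–3 mm low on the bottles and stopper.
- Height readings just after fast lifts were up to about 6 mm from the commanded value.

None of these affected the grasps or the placing.

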